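Put the specimen rack away in the specimen cabinet

TASK

Put the loaded specimen rack away: pull the cabinet's drawer out as far as it goes, to its stop, carry the rack over by its grip bar, keeping it level, and lay it flat in the drawer, then push the drawer fully home. All four specimens must still be sitting in their pockets, and the wash bottle, tub of cotton buds and jar standing around are to be left where they are.

Things in the scene. Friction and masses are not known exactly. Their poses are not given: they have to be found in the camera images.
- drawer (a joint): Travel of the cabinet's drawer in m: 0 fully home, 0.118 at its stop; it slides horizontally, outward along -x of point drawer_floor. It runs with about 1.5 N of friction, some damping, no spring, and stays where it is left. It may start a few mm ajar (up to 12 mm).
- drawer_handle (a point): Middle of the drawer's steel bow handle: round bar 10 mm thick, straight for 84 mm along y, bent back to the drawer front at y = +-50 mm. Its centre is 36 mm out from the front face (31 mm gap behind it), 78 mm above the worktop, 26 mm below the cabinet's top, open above and below. x points into the cabinet, y along the bar, z up. Moves with the drawer.
- drawer_floor (a point): Middle of the drawer's inner floor, 18 mm above the worktop; moves with the drawer. x points into the cabinet, y left, z up. Inside 110 mm (x) by 150 mm (y); side and back walls 42 mm high; front panel 8 mm thick, 84 mm above the floor. Handle: 99 mm along -x and 60 mm up. Only at the stop is the whole inside clear of the cabinet (by 8 mm), open to above.
- cabinet: White sheet-metal bench cabinet with one grey drawer, fixed: 157 mm deep (x), 178 mm wide (y), 104 mm high; two strips 3 mm high along the top's side edges, a 14 mm high dish loose on the rear half of the top. Origin: centre of its underside; x from front to back, y left, z up. Drawer shut: drawer_floor at (-23.5, 0, 18) mm here; clear height over it 82 mm.
- rack_grip (a point): Middle of the rack's black grip bar, to hold it by: 82 mm long (x), 14 wide (y, close on it this way), 14 high, 54 mm above the rack's underside, on posts at x = +-33 mm. Rack: loose aluminium plate 98 mm (x) by 138 (y), 12 thick, pockets at (+-24.5, +-42) mm, 0.5 kg laden, same turned half round. It goes in with the bar along the drawer's x: 6 mm play to each wall.
- specimen_a: Mounted metallographic specimen: black resin cylinder, 30 mm diameter, 16 mm high, polished metal face up, standing loose in one of the rack's round pockets (32 mm wide, 6 mm deep, floor 48 mm below point rack_grip); stays there, not handled by itself. Origin: centre of its underside, z up.
- specimen_b: Mounted metallographic specimen: black resin cylinder, 30 mm diameter, 15 mm high, polished metal face up, standing loose in one of the rack's round pockets (32 mm wide, 6 mm deep, floor 48 mm below point rack_grip); stays there, not handled by itself. Origin: centre of its underside, z up.
- specimen_c: Mounted metallographic specimen: black resin cylinder, 30 mm diameter, 17 mm high, polished metal face up, standing loose in one of the rack's round pockets (32 mm wide, 6 mm deep, floor 48 mm below point rack_grip); stays there, not handled by itself. Origin: centre of its underside, z up.
- specimen_d: Mounted metallographic specimen: green resin cylinder, 30 mm diameter, 19 mm high, polished metal face up, standing loose in one of the rack's round pockets (32 mm wide, 6 mm deep, floor 48 mm below point rack_grip); stays there, not handled by itself. Origin: centre of its underside, z up.
- wash_bottle: White wash bottle with a bent spout, 165 mm high, bystander at the back. Origin: underside, near its centre.
- cotton_buds: Round clear tub of cotton buds, 77 mm wide, 80 mm high, bystander at the back. Origin: centre of its underside.
- sample_jar: Small jar with a white lid, 38 mm wide, 48 mm high, bystander between rack and cabinet, farther back. Origin: centre of its underside.

How it is judged:
By the outcome, as a careful person would: the job done as asked, in the order asked, and still so for the second after the job is handed in, with the robot touching nothing.
It also fails if it takes over 59 s, if anything falls off the work surface, if the arm or the gripper's body presses on something with over 40 N, if the wrist force passes 120 N, or if a joint passes its speed limit or range.

ROBOT

A 6-joint arm with a two-finger parallel gripper is mounted at the origin on a cart in front of the work surface, level with it; the furniture and walls round the work are solid. World frame = base frame: x ahead of the robot, y to its left, z up, the work surface at z = 0. Lengths are in m, angles in rad, forces in N, time in s.
With the tool pointing down it reaches from about 0.35 to 0.725 m from the base axis. Payload 4.3 kg.
Tool frame: the origin (TCP) lies at the very end of the fingers, on their centre line; the grasp point (between the pads) lies 19 mm behind it; x points along the fingers, y is the direction in which the jaws open and shut, and the axes are right-handed (so a half turn about x gives the same grasp; the last joint's range is limited). The gripper opens to 85 mm and grips with 20 to 120 N. Pads are 22 mm wide; open, the fingers measure 114 mm over their backs; the gripper's body (76 mm by 85 mm) begins 54 mm behind the grasp point. The pads swing forward as they close: fully open they stand 13 mm farther back than shut.
Start: joints at [-1.397, 0.377, 0.081, 1.274, 0, 1.46], TCP at [0.161, -0.552, 0.231] pointing down, gripper open.
Joint ranges: [-2.72, 2.72], [-0.84, 1.66], [-1.02, 1.22], [-1.77, 2.12], [-1.37, 1.28], [-3.14, 3.14]. Speed limits (rad/s): [2.57, 2.57, 3.14, 3.14, 3.14, 3.14].

INTERFACE

Orientations are given as a rotation vector (axis times angle).
In Python, from bench import arm gives the robot as it stands. The module is installed in compiled form; this text tells all that it offers.
- The arm moves only by the tool send_rows, never from a script. Its argument "rows" is a list of rows, each an object with "translation": the shift along the tool's x, y, z in cm, a list of three; "turn": the turn, a rotation vector about the tool's x, y, z in units of 8 degrees (1.0 is 8 degrees), a list of three. A call has exactly 5 rows; each row shifts and turns the commanded pose from where the row before left it, along the tool's axes as they then stand; what a row does not reach is not made up. A row lasts 1/8 s, in which the tool goes at most 62.5 mm and 10.7 degrees, less where a joint would pass 70% of its speed; a pose out of reach is approached as far as the arm can. A call is refused whole if a number of a shift passes 6.25 or a number of a turn 1, either way. A call with a gripper value outside its range is refused whole. "jaw" is the closure in counts, from 0 (fully open) to 255 (shut), set as the call begins (left out, the last holds). The fingers move at their own pace and stop on an object; "force" is the grip in N (left out, the last holds). Time passes only in rows, so rows that do not move let the fingers close, or fill a call up. It gives the time, the measured TCP pose, the force and the opening at its end, in the units of the state.
- arm.read_state(): the state, without advancing time (a new reading comes with each control period).
- arm.camera(name): name is "side" or "top"; returns a dict with "frame" (400x640x3 uint8, red, green, blue), "depth" (400x640 float32, m along the optical axis (not along the pixel's ray), 0 where there is no reading), "fx", "fy", "cx", "cy" (pixels), "k1" (the pictures are not rectified: a ray, as slopes to the right and down, at radius r is drawn at 1 + k1 r^2 times it, then the intrinsics apply), "rvec" (rotation vector, rad) and "tvec" (3), from world to camera coordinates, as OpenCV has them. Camera axes: x right, y down, z forward; pixel columns grow to the right and rows downward; lengths in m; the calibration is good to about 2 mm. A picture is of the moment at which its call begins.
- arm.job_done(): hands the job in, once; it reports no verdict.
The state is a dict: "time": time; "joint_positions": joint angles; "qvel": joint speeds; "joint_torque": joint torques, N m; "ee_pos": TCP position; "tcp_rot": TCP orientation; "contact_force": force on the tool from outside, world axes, zero at the start; "ft_torque": the same for the moment, N m; "grip_width": finger opening in m.
Only numpy, scipy, OpenCV 4.12 (cv2) and the standard library are available. Lean on these libraries where they do the work, as an engineer would, in place of code of your own. Each camera call takes 0.05 s, during which the arm holds its last target.

## Working session

There is one attempt and no reset: what is moved stays moved. The work goes in short steps, Python scripts to look and compute and a tool call to move; the robot and the scene stay as the last step left them, time stands still between calls to the robot, and variables do not carry over. Pictures are saved under pics/ and viewed, and the job is handed in when it is done.

Besides the shell and the picture viewer there is one more tool, called after "Call:" as name(argument=value, ...), one argument or row to a line, values as JSON. send_rows: Moves the arm, as the interface text tells. Its arguments: {"type":"object","properties":{"rows":{"type":"array"},"jaw":{"type":"number"},"force":{"type":"number"}},"required":["rows"]}

```bash
mkdir -p pics; python3 - <<'E'
from bench import arm
import cv2,numpy as np
s=arm.read_state()
for k in ("time","joint_positions","ee_pos","tcp_rot","contact_force","grip_width"): print(k,s[k])
for n in ("side","top"):
    c=arm.camera(n); cv2.imwrite(f"pics/{n}0.png",c["frame"][:,:,::-1]); np.savez(f"{n}0.npz",**c)
    print(n,[c[k] for k in("fx","fy","cx","cy","k1","rvec","tvec")])
E
```

```text
time 0.0
joint_positions [-1.39728096e+00  3.78089357e-01  7.96233081e-02  1.27440213e+00
 -2.85409641e-05  1.46048806e+00]
ee_pos [ 0.16089424 -0.55134273  0.23034487]
tcp_rot [ 2.07001896  0.29792649 -2.07021551]
contact_force [ 0.02288104 -0.18449084 -0.01843512]
grip_width 0.08548692721861392
side [431.0091812281568, 431.0091812281568, 327.2075203480013, 198.13614879475782, -0.0028462806291120993, array([ 0.29337367, -2.62548566,  1.45958752]), array([0.57214787, 0.19649336, 0.66093708])]
top [387.3795939557662, 387.3795939557662, 314.2218238418848, 198.82195373359397, -0.09757430539681185, array([ 2.17339335, -2.18450762,  0.03502824]), array([-0.10117101,  0.61947409,  0.91273709])]
```

View pics/side0.png

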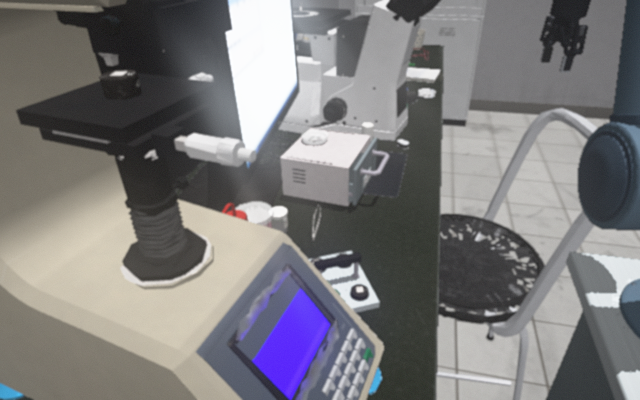

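View pics/top0.png

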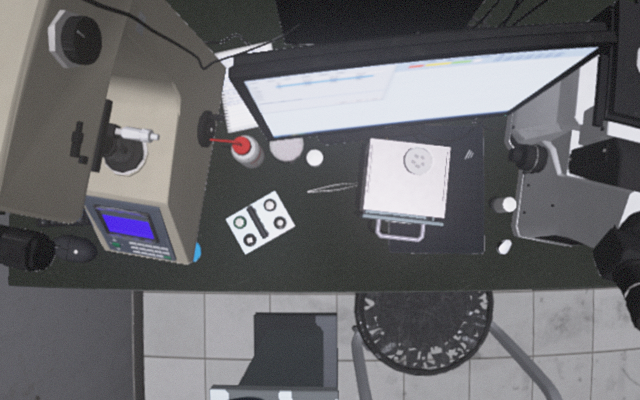

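Top view: rack at about px (260,222), cabinet at (407,180) with handle at (400,232), jar (315,158), tub (287,148), bottle (245,150). Next I'll zoom in and measure.

```bash
cat > h.py <<'E'
import numpy as np,cv2
def cam(c):
    R=cv2.Rodrigues(np.asarray(c["rvec"],float))[0]; t=np.asarray(c["tvec"],float)
    return R,t
def ray(c,uv):
    uv=np.asarray(uv,float).reshape(-1,2)
    K=np.array([[c["fx"],0,c["cx"]],[0,c["fy"],c["cy"]],[0,0,1.]],float)
    p=cv2.undistortPoints(uv.reshape(-1,1,2),K,np.array([float(c["k1"]),0,0,0])).reshape(-1,2)
    R,t=cam(c); d=np.c_[p,np.ones(len(p))]@R; return -R.T@t,d
def onz(c,uv,z):
    o,d=ray(c,uv); s=(z-o[2])/d[:,2]; return o+d*s[:,None]
def proj(c,P):
    K=np.array([[c["fx"],0,c["cx"]],[0,c["fy"],c["cy"]],[0,0,1.]],float)
    return cv2.projectPoints(np.asarray(P,float).reshape(-1,1,3),np.asarray(c["rvec"],float),np.asarray(c["tvec"],float),K,np.array([float(c["k1"]),0,0,0]))[0].reshape(-1,2)
def dep(c):
    D=c["depth"]; v,u=np.mgrid[:D.shape[0],:D.shape[1]]
    o,d=ray(c,np.c_[u.ravel(),v.ravel()]); return (o+d*D.reshape(-1,1)).reshape(D.shape+(3,))
def crop(c,x0,y0,x1,y1,k,f):
    cv2.imwrite(f,cv2.resize(c["frame"][y0:y1,x0:x1,::-1],None,fx=k,fy=k,interpolation=cv2.INTER_CUBIC))
E
python3 - <<'E'
from h import *
c=dict(np.load("top0.npz")); s=dict(np.load("side0.npz"))
crop(c,210,130,460,260,3.2,"pics/t1.png"); crop(s,200,100,440,320,2.5,"pics/s1.png")
P=dep(c)
print("cam",ray(c,[[0,0]])[0],ray(s,[[0,0]])[0])
for n,u,v in [("rackbar",259,221),("cab",390,170),("handle",400,239),("jar",315,158),("tub",287,148),("table",320,230),("bottle",241,145),("dish",417,160)]:
    print(n,P[v,u].round(4))
E
```

```text
cam [ 0.56463027 -0.12859528  0.94431384] [0.44578479 0.57524617 0.52265514]
rackbar [0.5662 0.0217 0.0587]
cab [ 0.6759 -0.2723  0.1036]
handle [ 0.5248 -0.296   0.0816]
jar [ 0.713  -0.1073  0.0454]
tub [ 0.7303 -0.0451  0.0823]
table [ 0.5439 -0.1176 -0.0017]
bottle [0.7266 0.0469 0.1415]
dish [ 0.6954 -0.3286  0.1179]
```

View pics/t1.png

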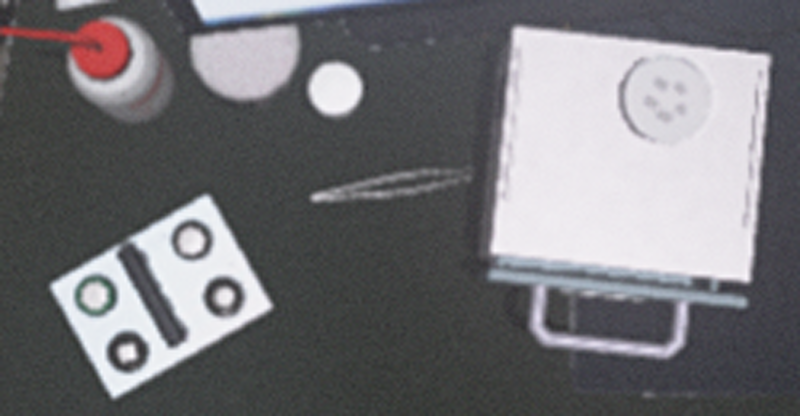

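View pics/s1.png

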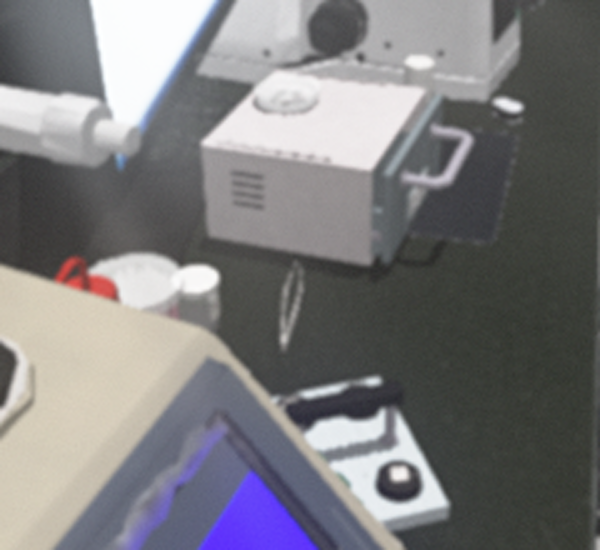

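```bash
python3 - <<'E'
from h import *
c=dict(np.load("top0.npz"));P=dep(c)
g=cv2.cvtColor(c["frame"],cv2.COLOR_RGB2GRAY)
def rect(box,th,zr,z):
    x0,y0,x1,y1=box; m=np.zeros(g.shape,np.uint8); m[y0:y1,x0:x1]=(g[y0:y1,x0:x1]>th)
    if zr: m&=((P[...,2]>zr[0])&(P[...,2]<zr[1])).astype(np.uint8)
    cs=max(cv2.findContours(m,cv2.RETR_EXTERNAL,cv2.CHAIN_APPROX_NONE)[0],key=cv2.contourArea)
    W=onz(c,cs.reshape(-1,2),z)[:,:2]
    return cv2.minAreaRect((W*1000).astype(np.float32)),cs
print("rack",rect((215,180,305,262),130,None,0.012)[0])
r,cs=rect((355,130,460,222),130,None,0.104);print("cab",r,cv2.boxPoints(r))
# bar dark in rack
rr,cs=rect((215,180,305,262),130,None,0.012)
m=np.zeros(g.shape,np.uint8);cv2.drawContours(m,[cs],-1,1,-1)
m&=(g<90).astype(np.uint8)
for k in cv2.findContours(m,cv2.RETR_EXTERNAL,cv2.CHAIN_APPROX_NONE)[0]:
    if cv2.contourArea(k)>15: print("dark",cv2.contourArea(k),cv2.minAreaRect((onz(c,k.reshape(-1,2),0.061)[:,:2]*1000).astype(np.float32)))
# depth bar
q=P[185:262,215:305];b=q[(q[...,2]>0.05)];print("bar depth",len(b),cv2.minAreaRect((b[:,:2]*1000).astype(np.float32)),b.mean(0))
# depth cab
q=P[125:222,355:460].reshape(-1,3);b=q[abs(q[:,2]-0.104)<0.003];print("cab depth",len(b),cv2.minAreaRect((b[:,:2]*1000).astype(np.float32)),np.median(b[:,2]))
# handle
q=P[218:248,365:435].reshape(-1,3);b=q[(q[:,2]>0.06)&(q[:,2]<0.095)];print("handle",len(b),cv2.minAreaRect((b[:,:2]*1000).astype(np.float32)))
m=np.zeros(g.shape,np.uint8);m[221:248,365:435]=g[221:248,365:435]>110
for k in cv2.findContours(m,cv2.RETR_EXTERNAL,cv2.CHAIN_APPROX_NONE)[0]:
    if cv2.contourArea(k)>15: r=cv2.minAreaRect((onz(c,k.reshape(-1,2),0.08)[:,:2]*1000).astype(np.float32));print("h col",r,cv2.boxPoints(r))
E
```

```text
rack ((563.6340942382812, 28.1185302734375), (101.10088348388672, 140.63510131835938), 29.691343307495117)
cab ((656.0950927734375, -308.8511962890625), (179.7113800048828, 165.45721435546875), 83.30072784423828) [[ 563.4489  -388.44238]
 [ 727.7764  -407.74432]
 [ 748.7413  -229.26001]
 [ 584.41376 -209.95807]]
dark 86.5 ((523.379150390625, 43.73461151123047), (22.780113220214844, 24.46256446838379), 44.72013854980469)
dark 17.5 ((563.7896118164062, -24.73858070373535), (22.9510440826416, 22.8290958404541), 89.96197509765625)
bar depth 261 ((551.5285034179688, -32.48444366455078), (182.48690795898438, 65.83553314208984), 77.92481231689453) [0.56426357 0.00910597 0.16123358]
cab depth 4870 ((650.924560546875, -309.083740234375), (178.27685546875, 173.44363403320312), 83.72395324707031) 0.10362671175090143
handle 350 ((545.61083984375, -307.3955078125), (142.50045776367188, 51.5511360168457), 89.62399291992188)
h col ((542.364501953125, -306.90911865234375), (132.2083282470703, 44.459938049316406), 89.567626953125) [[ 519.63635 -372.84363]
 [ 564.095   -373.17914]
 [ 565.09265 -240.97461]
 [ 520.63403 -240.6391 ]]
```

```bash
python3 - <<'E'
from h import *
c=dict(np.load("top0.npz"));P=dep(c)
crop(c,350,125,470,255,6,"pics/t2.png"); crop(c,220,185,305,258,8,"pics/t3.png")
s=dict(np.load("side0.npz")); crop(s,330,120,450,220,6,"pics/s2.png")
E
```

```text
(no output)
```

View pics/t2.png

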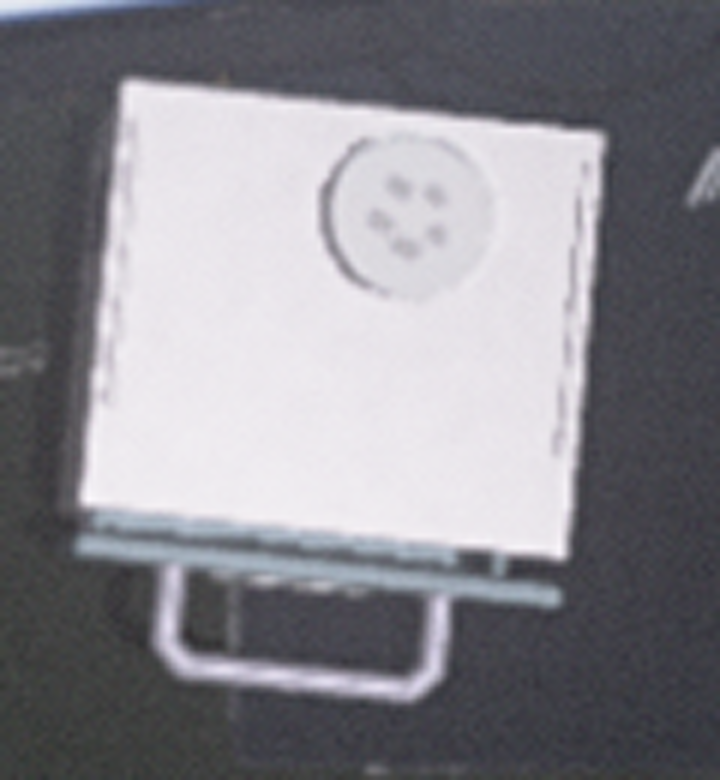

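View pics/t3.png

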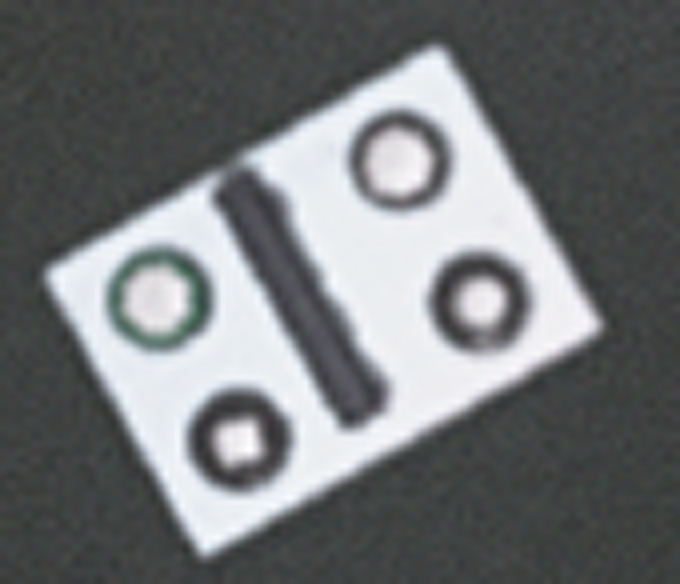

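View pics/s2.png

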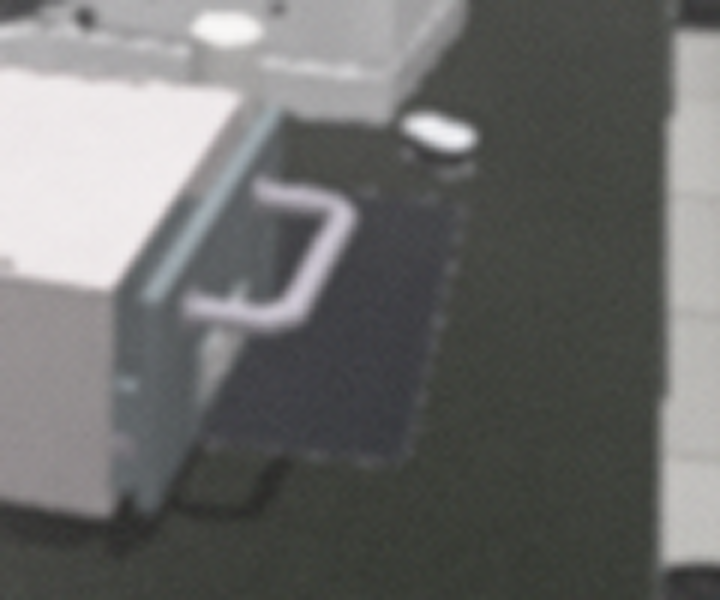

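```bash
python3 - <<'E'
from h import *
c=dict(np.load("top0.npz"));s=dict(np.load("side0.npz"))
def f(pts,x0,y0,k): return (np.array(pts,float)+.5)/k-.5+[x0,y0]
C=onz(c,f([(122,80),(606,133),(570,558),(80,507)],350,125,6),.104)[:,:2]; print(C.round(4),C.mean(0))
for a,b in((0,1),(1,2),(2,3),(3,0)): d=C[b]-C[a]; print(np.linalg.norm(d).round(4),np.degrees(np.arctan2(d[1],d[0])).round(2))
D=onz(c,f([(78,553),(560,605),(180,672),(412,692),(160,640),(440,665)],350,125,6),.102)[:,:2];print("front",D[:2])
D=onz(c,f([(188,672),(404,692),(158,620),(447,650)],350,125,6),.080)[:,:2];print("handle",D.round(4),np.degrees(np.arctan2(*(D[0]-D[1])[::-1]))-90)
R=onz(c,f([(440,42),(605,322),(204,558),(44,272)],220,185,8),.012)[:,:2]; print("rack",R.round(4),R.mean(0))
for a,b in((0,1),(1,2),(2,3),(3,0)): d=R[b]-R[a]; print(np.linalg.norm(d).round(4),np.degrees(np.arctan2(d[1],d[0])).round(2))
B=onz(c,f([(236,180),(362,412)],220,185,8),.061)[:,:2];d=B[0]-B[1];print("bar",B,B.mean(0),np.linalg.norm(d),np.degrees(np.arctan2(d[1],d[0])))
# side check
H=onz(s,f([(345,220),(280,315)],330,120,6),.078);print("handle side",H.round(4))
T=onz(s,f([(240,92),(112,290)],330,120,6),.104);print("cab front side",T.round(4))
E
```

```text
[[ 0.7471 -0.2295]
 [ 0.7269 -0.4075]
 [ 0.5713 -0.3898]
 [ 0.5909 -0.2121]] [ 0.65906579 -0.30971333]
0.1791 -96.45
0.1566 173.54
0.1789 83.7
0.1571 -6.38
front [[ 0.57437828 -0.21135069]
 [ 0.55434357 -0.38644291]]
handle [[ 0.5303 -0.2538]
 [ 0.5223 -0.3341]
 [ 0.5496 -0.2429]
 [ 0.5377 -0.3504]] -5.695983290680388
rack [[ 0.6417 -0.0081]
 [ 0.5568 -0.0581]
 [ 0.486   0.0635]
 [ 0.5724  0.113 ]] [0.56421373 0.02755096]
0.0985 -149.5
0.1407 120.24
0.0996 29.79
0.1395 -60.23
bar [[0.59826283 0.0444311 ]
 [0.53176367 0.00784479]] [0.56501325 0.02613794] 0.07589924969352005 28.818579883283718
handle side [[ 0.5216 -0.3306  0.078 ]
 [ 0.5358 -0.2488  0.078 ]]
cab front side [[ 0.5714 -0.3847  0.104 ]
 [ 0.5898 -0.2069  0.104 ]]
```

```bash
cat >> h.py <<'E'
from scipy.spatial.transform import Rotation as Ro
def goal(y): # tool down with tool y at yaw deg y
    a=np.radians(y); Y=np.array([np.cos(a),np.sin(a),0]); X=np.array([0,0,-1.]); return Ro.from_matrix(np.c_[X,Y,np.cross(X,Y)])
def tell(s,pos,yaw):
    R=Ro.from_rotvec(s["tcp_rot"]); d=R.inv().apply(np.array(pos)-s["ee_pos"])*100
    t=(R.inv()*goal(yaw)).as_rotvec(degrees=True)/8
    print("t",round(float(s["time"]),2),"pos",np.round(s["ee_pos"],4),"shift tool cm",d.round(2),"turn",t.round(2),"F",np.round(s["contact_force"],1),"w",round(float(s["grip_width"]),4))
C=np.array([.6591,-.3097]); yc=np.radians(-6.4); ux=np.array([np.cos(yc),np.sin(yc)]); uy=np.array([-ux[1],ux[0]])
def cab(x,y,z): return np.r_[C+ux*x+uy*y,z]
E
python3 - <<'E'
from h import *
from bench import arm
s=arm.read_state(); R=Ro.from_rotvec(s["tcp_rot"]).as_matrix();print(R.round(3))
print("handle",cab(-.1325,0,.06))
tell(s,cab(-.1325,0,.14),-6.4);tell(s,cab(-.1325,0,.14),173.6)
E
```

```text
[[-0.     0.28  -0.96 ]
 [ 0.002 -0.96  -0.28 ]
 [-1.    -0.002 -0.   ]]
handle [ 0.52742575 -0.29493037  0.06      ]
t 0.1 pos [ 0.1609 -0.5514  0.2304] shift tool cm [  9.08 -14.34 -42.36] turn [-8.42 -0.01  0.01] F [ 0.2 -0.1  0.9] w 0.0854
t 0.1 pos [ 0.1609 -0.5514  0.2304] shift tool cm [  9.08 -14.34 -42.36] turn [1.408e+01 1.000e-02 1.000e-02] F [ 0.2 -0.1  0.9] w 0.0854
```

```bash
cat >> h.py <<'E'
def plan(s,pos,yaw,n,lat=None):
    """straight interpolation, ramped; prints n rows"""
    p0=np.array(s["ee_pos"]);R0=Ro.from_rotvec(s["tcp_rot"]);p1=np.array(pos)
    tot=(R0.inv()*goal(yaw)).as_rotvec()
    w=np.minimum(np.minimum(np.arange(n)+1,n-np.arange(n)),3).astype(float); cum=np.cumsum(w)/w.sum()
    p,R=p0.copy(),R0
    for i in range(n):
        Rt=R0*Ro.from_rotvec(tot*cum[i]); pt=p0+(p1-p0)*cum[i]
        t=(R.inv().apply(pt-p)*100).round(2); r=((R.inv()*Rt).as_rotvec(degrees=True)/8).round(2)
        p=p+R.apply(t/100); R=R*Ro.from_rotvec(r*8,degrees=True)
        print(i+1,t.tolist(),(r+0).tolist())
E
python3 - <<'E'
from h import *
from bench import arm
plan(arm.read_state(),cab(-.1325,0,.14),-6.4,15)
E
```

```text
1 [0.23, -0.37, -1.09] [-0.22, 0.0, 0.0]
2 [0.47, -0.67, -2.19] [-0.43, 0.0, 0.0]
3 [0.7, -0.8, -3.35] [-0.65, 0.0, 0.0]
4 [0.7, -0.5, -3.4] [-0.64, 0.0, 0.0]
5 [0.69, -0.19, -3.43] [-0.65, 0.0, 0.0]
6 [0.7, 0.12, -3.44] [-0.65, 0.0, 0.0]
7 [0.7, 0.44, -3.42] [-0.65, -0.01, 0.0]
8 [0.69, 0.74, -3.36] [-0.64, 0.0, 0.01]
9 [0.7, 1.03, -3.28] [-0.65, 0.0, 0.0]
10 [0.69, 1.33, -3.17] [-0.65, 0.0, 0.0]
11 [0.7, 1.61, -3.04] [-0.65, 0.0, 0.0]
12 [0.69, 1.88, -2.89] [-0.64, 0.0, 0.0]
13 [0.7, 2.13, -2.7] [-0.65, 0.0, 0.0]
14 [0.46, 1.58, -1.66] [-0.43, 0.0, 0.0]
15 [0.23, 0.84, -0.79] [-0.22, 0.0, 0.0]
```

Call:
send_rows(
  rows=[
    {"translation": [0.2, -0.4, -1.1], "turn": [-0.2, 0, 0]},
    {"translation": [0.5, -0.7, -2.2], "turn": [-0.4, 0, 0]},
    {"translation": [0.7, -0.8, -3.4], "turn": [-0.65, 0, 0]},
    {"translation": [0.7, -0.5, -3.4], "turn": [-0.65, 0, 0]},
    {"translation": [0.7, -0.2, -3.4], "turn": [-0.65, 0, 0]},
  ],
  jaw=180,
  force=60,
)

```text
time: 0.72
ee_pos: [0.2756, -0.4715, 0.2028]
tcp_rot: [1.852, 0.618, -1.851]
contact_force: [0.9, 0.1, 0.0]
grip_width: 0.0254
```

Call:
send_rows(
  rows=[
    {"translation": [0.7, 0.1, -3.4], "turn": [-0.65, 0, 0]},
    {"translation": [0.7, 0.4, -3.4], "turn": [-0.65, 0, 0]},
    {"translation": [0.7, 0.7, -3.4], "turn": [-0.65, 0, 0]},
    {"translation": [0.7, 1.0, -3.3], "turn": [-0.65, 0, 0]},
    {"translation": [0.7, 1.3, -3.2], "turn": [-0.65, 0, 0]},
  ],
)

```text
time: 1.35
ee_pos: [0.4158, -0.3721, 0.1678]
tcp_rot: [1.549, 0.948, -1.548]
contact_force: [0.5, 0.2, 0.5]
grip_width: 0.0255
```

Call:
send_rows(
  rows=[
    {"translation": [0.7, 1.6, -3.0], "turn": [-0.65, 0, 0]},
    {"translation": [0.7, 1.9, -2.9], "turn": [-0.65, 0, 0]},
    {"translation": [0.7, 2.1, -2.7], "turn": [-0.65, 0, 0]},
    {"translation": [0.5, 1.6, -1.7], "turn": [-0.4, 0, 0]},
    {"translation": [0.2, 0.8, -0.8], "turn": [-0.2, 0, 0]},
  ],
)

```text
time: 1.98
ee_pos: [0.5281, -0.2932, 0.1396]
tcp_rot: [1.295, 1.152, -1.296]
contact_force: [-0.1, -0.2, 0.5]
grip_width: 0.0253
```

```bash
python3 - <<'E'
from h import *
from bench import arm
s=arm.read_state(); tell(s,cab(-.1325,0,.06),-6.4);print(s["joint_positions"])
for n in ("side","top"):
    c=arm.camera(n); np.savez(f"{n}1.npz",**c)
    crop(c,*((300,60,460,220) if n=="side" else (330,110,490,260)),5 if n=="side" else 5,f"pics/{n}1.png") if n=="top" else crop(c,300,100,460,220,5,f"pics/{n}1.png")
E
```

```text
t 1.98 pos [ 0.5281 -0.2932  0.1396] shift tool cm [ 7.96 -0.04  0.18] turn [-0.04 -0.    0.01] F [-0.1 -0.2  0.5] w 0.0253
[-6.11876976e-01  4.75191084e-01 -8.51432224e-03  1.08824612e+00
  7.44684091e-05  1.07662400e+00]
```

```bash
python3 -c "
import cv2
a=cv2.imread('pics/side1.png');print(a.shape)
b=cv2.imread('pics/top1.png');print(b.shape);cv2.imwrite('pics/top1b.png',cv2.resize(b,None,fx=.75,fy=.75))"
```

```text
(600, 800, 3)
(750, 800, 3)
```

View pics/side1.png

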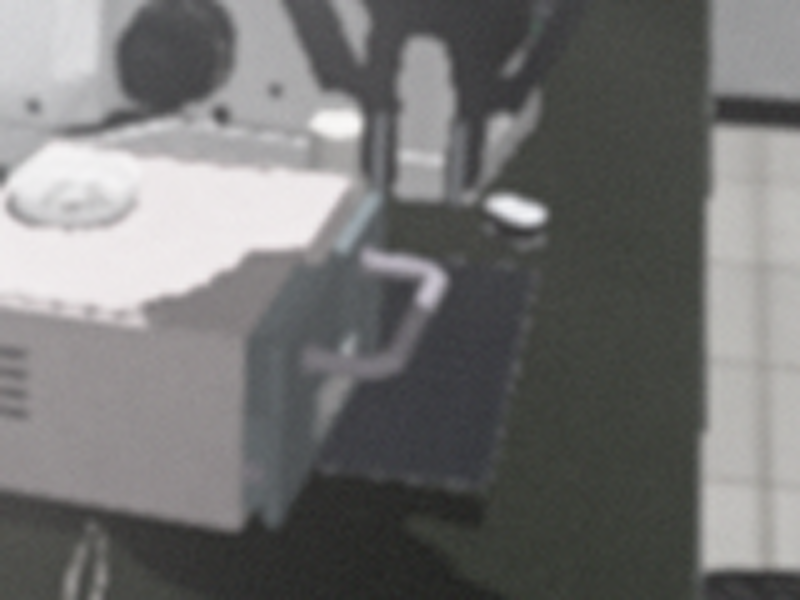

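View pics/top1b.png

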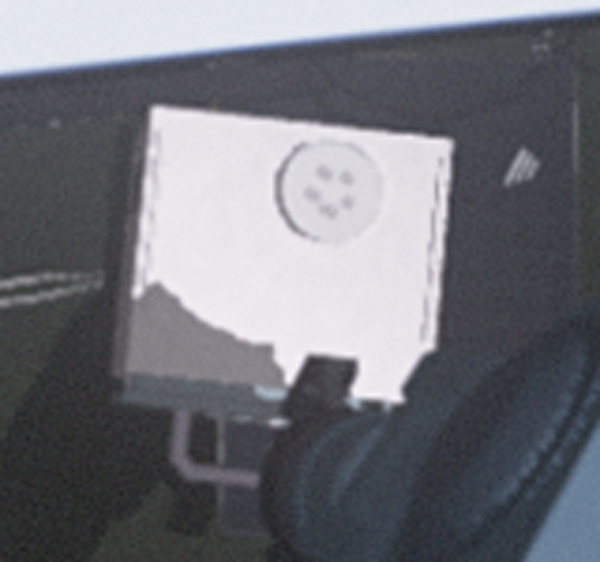

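```bash
python3 - <<'E'
from h import *
c=dict(np.load("side1.npz"))
q=lambda P:((proj(c,P)-[300,100]+.5)*5-.5).round(0).tolist()
print(q([[.5281,-.2932,.1396]]), "handle mid",q([cab(-.1325,0,.078),cab(-.1325,.042,.078),cab(-.1325,-.042,.078)]))
E
```

```text
[[421.0, 191.0]] handle mid [[416.0, 317.0], [393.0, 359.0], [437.0, 277.0]]
```

The side view shows the fingertips straddling the handle line: tips at about (418,193), projected TCP at (421,191). I'll descend now.

Call:
send_rows(
  rows=[
    {"translation": [1.5, 0, 0.1], "turn": [0, 0, 0]},
    {"translation": [2.5, 0, 0.1], "turn": [0, 0, 0]},
    {"translation": [2.5, 0, 0], "turn": [0, 0, 0]},
    {"translation": [1.4, 0, 0], "turn": [0, 0, 0]},
    {"translation": [0, 0, 0], "turn": [0, 0, 0]},
  ],
)

```text
time: 2.7
ee_pos: [0.5262, -0.297, 0.0605]
tcp_rot: [1.298, 1.151, -1.299]
contact_force: [-0.2, 0.7, -0.3]
grip_width: 0.0252
```

Call:
send_rows(
  rows=[
    {"translation": [0, 0, 0], "turn": [0, 0, 0]},
    {"translation": [0, 0, 0], "turn": [0, 0, 0]},
    {"translation": [0, 0, 0], "turn": [0, 0, 0]},
    {"translation": [0, 0, 0], "turn": [0, 0, 0]},
    {"translation": [0, 0, 0], "turn": [0, 0, 0]},
  ],
  jaw=255,
  force=50,
)

```text
time: 3.32
ee_pos: [0.5276, -0.2974, 0.062]
tcp_rot: [1.297, 1.148, -1.298]
contact_force: [-2.1, -1.3, 3.9]
grip_width: 0.0083
```

```bash
python3 - <<'E'
from h import *
from bench import arm
s=arm.read_state(); tell(s,cab(-.1325,0,.06),-6.4)
c=arm.camera("side"); np.savez("side2.npz",**c); crop(c,300,100,460,220,5,"pics/side2.png")
E
```

```text
t 3.33 pos [ 0.5276 -0.2974  0.062 ] shift tool cm [ 0.2  -0.05 -0.24] turn [-0.07  0.01 -0.01] F [-2.1 -1.3  3.9] w 0.0083
```

View pics/side2.png

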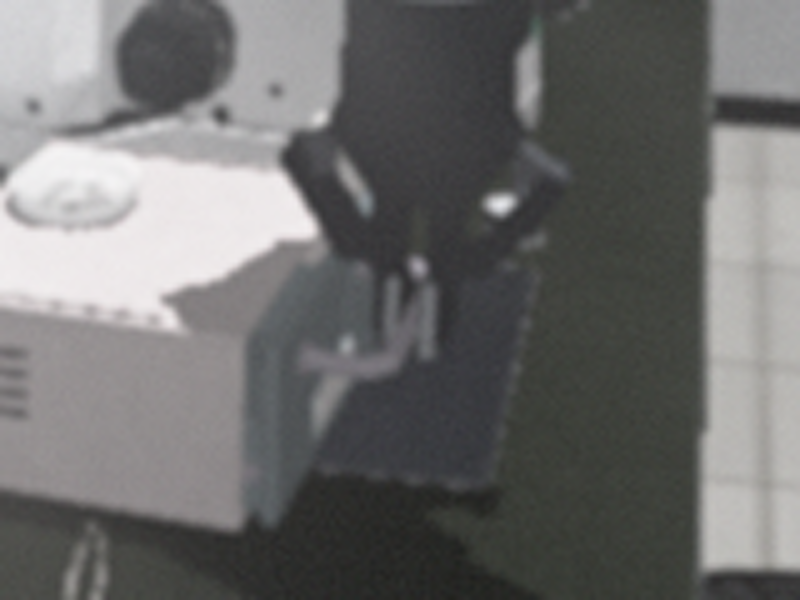

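Gripped on the bar (8 mm opening). Next I pull along tool −y.

Call:
send_rows(
  rows=[
    {"translation": [0, -0.5, 0], "turn": [0, 0, 0]},
    {"translation": [0, -1.0, 0], "turn": [0, 0, 0]},
    {"translation": [0, -1.5, 0], "turn": [0, 0, 0]},
    {"translation": [0, -1.5, 0], "turn": [0, 0, 0]},
    {"translation": [0, -1.5, 0], "turn": [0, 0, 0]},
  ],
)

```text
time: 4.0
ee_pos: [0.4676, -0.2904, 0.0619]
tcp_rot: [1.298, 1.147, -1.297]
contact_force: [2.1, -2.6, 3.7]
grip_width: 0.0082
```

Call:
send_rows(
  rows=[
    {"translation": [0, -1.5, 0], "turn": [0, 0, 0]},
    {"translation": [0, -1.2, 0], "turn": [0, 0, 0]},
    {"translation": [0, -0.8, 0], "turn": [0, 0, 0]},
    {"translation": [0, -0.5, 0], "turn": [0, 0, 0]},
    {"translation": [0, 0, 0], "turn": [0, 0, 0]},
  ],
)

```text
time: 4.62
ee_pos: [0.4274, -0.2857, 0.0619]
tcp_rot: [1.297, 1.148, -1.3]
contact_force: [-1.8, -4.4, 6.6]
grip_width: 0.0082
```

```bash
python3 - <<'E'
from h import *
from bench import arm
s=arm.read_state(); tell(s,cab(-.2405,0,.06),-6.4)
E
```

```text
t 4.62 pos [ 0.4274 -0.2857  0.0619] shift tool cm [ 0.19 -0.76 -0.19] turn [-0.07  0.01  0.  ] F [-1.8 -4.4  6.6] w 0.0082
```

Call:
send_rows(
  rows=[
    {"translation": [0, -0.2, 0], "turn": [0, 0, 0]},
    {"translation": [0, -0.2, 0], "turn": [0, 0, 0]},
    {"translation": [0, -0.2, 0], "turn": [0, 0, 0]},
    {"translation": [0, -0.1, 0], "turn": [0, 0, 0]},
    {"translation": [0, 0, 0], "turn": [0, 0, 0]},
  ],
)

```text
time: 5.25
ee_pos: [0.4214, -0.285, 0.0619]
tcp_rot: [1.297, 1.147, -1.298]
contact_force: [1.1, -4.5, 6.3]
grip_width: 0.0083
```

Call:
send_rows(
  rows=[
    {"translation": [0, -0.1, 0], "turn": [0, 0, 0]},
    {"translation": [0, -0.1, 0], "turn": [0, 0, 0]},
    {"translation": [0, -0.1, 0], "turn": [0, 0, 0]},
    {"translation": [0, 0, 0], "turn": [0, 0, 0]},
    {"translation": [0, 0, 0], "turn": [0, 0, 0]},
  ],
)

```text
time: 5.88
ee_pos: [0.4187, -0.2847, 0.0619]
tcp_rot: [1.297, 1.147, -1.298]
contact_force: [1.1, -4.9, 6.4]
grip_width: 0.0083
```

Call:
send_rows(
  rows=[
    {"translation": [0, -0.1, 0], "turn": [0, 0, 0]},
    {"translation": [0, -0.1, 0], "turn": [0, 0, 0]},
    {"translation": [0, -0.1, 0], "turn": [0, 0, 0]},
    {"translation": [0, -0.1, 0], "turn": [0, 0, 0]},
    {"translation": [0, 0, 0], "turn": [0, 0, 0]},
  ],
)

```text
time: 6.5
ee_pos: [0.4187, -0.2847, 0.062]
tcp_rot: [1.301, 1.142, -1.291]
contact_force: [12.3, -5.3, -4.8]
grip_width: 0.0083
```

It's at the stop: position no longer changes and the force is 12 N. I'll ease off, release and rise.

Call:
send_rows(
  rows=[
    {"translation": [0, 0.3, 0], "turn": [0, 0, 0]},
    {"translation": [0, 0, 0], "turn": [0, 0, 0]},
    {"translation": [0, 0, 0], "turn": [0, 0, 0]},
    {"translation": [0, 0, 0], "turn": [0, 0, 0]},
    {"translation": [0, 0, 0], "turn": [0, 0, 0]},
  ],
  jaw=180,
)

```text
time: 7.12
ee_pos: [0.4168, -0.2833, 0.0612]
tcp_rot: [1.298, 1.15, -1.298]
contact_force: [-0.5, 0.6, -0.4]
grip_width: 0.0253
```

Call:
send_rows(
  rows=[
    {"translation": [-1.5, 0, 0], "turn": [0, 0, 0]},
    {"translation": [-3, 0, 0], "turn": [0, 0, 0]},
    {"translation": [-4, 0, 0], "turn": [0, 0, 0]},
    {"translation": [-4, 0, 0], "turn": [0, 0, 0]},
    {"translation": [-2, 0, 0], "turn": [0, 0, 0]},
  ],
)

```text
time: 7.75
ee_pos: [0.418, -0.2844, 0.2101]
tcp_rot: [1.297, 1.144, -1.296]
contact_force: [-0.1, 0.4, -0.4]
grip_width: 0.0252
```

```bash
python3 - <<'E'
from h import *
from bench import arm
s=arm.read_state(); tell(s,[.564,.0275,.15],-60.2); plan(s,[.5646,.027,.13],-60.2,15)
E
```

```text
t 7.75 pos [ 0.418  -0.2844  0.2101] shift tool cm [  5.96  10.7  -32.74] turn [ 6.66  0.   -0.04] F [-0.1  0.4 -0.4] w 0.0252
1 [0.2, 0.28, -0.84] [0.17, 0.0, 0.0]
2 [0.41, 0.51, -1.69] [0.34, 0.0, 0.0]
3 [0.62, 0.64, -2.57] [0.51, 0.0, -0.01]
4 [0.61, 0.47, -2.6] [0.52, 0.0, 0.0]
5 [0.61, 0.27, -2.64] [0.51, 0.0, 0.0]
6 [0.61, 0.08, -2.65] [0.51, 0.0, 0.0]
7 [0.61, -0.1, -2.64] [0.51, 0.0, -0.01]
8 [0.61, -0.29, -2.63] [0.51, 0.0, 0.0]
9 [0.62, -0.48, -2.61] [0.52, 0.0, 0.0]
10 [0.61, -0.67, -2.56] [0.51, 0.0, -0.01]
11 [0.61, -0.84, -2.51] [0.51, 0.0, 0.0]
12 [0.61, -1.02, -2.44] [0.51, 0.0, 0.0]
13 [0.62, -1.2, -2.37] [0.51, 0.0, -0.01]
14 [0.41, -0.9, -1.51] [0.35, 0.01, 0.0]
15 [0.2, -0.49, -0.74] [0.17, 0.0, 0.0]
```

Call:
send_rows(
  rows=[
    {"translation": [0.2, 0.3, -0.8], "turn": [0.2, 0, 0]},
    {"translation": [0.4, 0.5, -1.7], "turn": [0.3, 0, 0]},
    {"translation": [0.6, 0.6, -2.6], "turn": [0.5, 0, 0]},
    {"translation": [0.6, 0.5, -2.6], "turn": [0.5, 0, 0]},
    {"translation": [0.6, 0.3, -2.6], "turn": [0.5, 0, 0]},
  ],
  jaw=130,
)

```text
time: 8.38
ee_pos: [0.4626, -0.1874, 0.1834]
tcp_rot: [1.5, 0.99, -1.499]
contact_force: [-0.1, 0.0, 0.6]
grip_width: 0.0418
```

Call:
send_rows(
  rows=[
    {"translation": [0.6, 0.1, -2.6], "turn": [0.5, 0, 0]},
    {"translation": [0.6, -0.1, -2.6], "turn": [0.5, 0, 0]},
    {"translation": [0.6, -0.3, -2.6], "turn": [0.5, 0, 0]},
    {"translation": [0.6, -0.5, -2.6], "turn": [0.5, 0, 0]},
    {"translation": [0.6, -0.7, -2.6], "turn": [0.5, 0, 0]},
  ],
)

```text
time: 9.0
ee_pos: [0.5171, -0.0675, 0.1534]
tcp_rot: [1.739, 0.753, -1.737]
contact_force: [0.0, 0.1, -0.4]
grip_width: 0.042
```

Call:
send_rows(
  rows=[
    {"translation": [0.6, -0.8, -2.5], "turn": [0.5, 0, 0]},
    {"translation": [0.6, -1.0, -2.4], "turn": [0.5, 0, 0]},
    {"translation": [0.6, -1.2, -2.4], "turn": [0.5, 0, 0]},
    {"translation": [0.4, -0.9, -1.5], "turn": [0.5, 0, 0]},
    {"translation": [0.2, -0.5, -0.7], "turn": [0.2, 0, 0]},
  ],
)

```text
time: 9.62
ee_pos: [0.5605, 0.0286, 0.1292]
tcp_rot: [1.933, 0.508, -1.932]
contact_force: [-0.4, -0.2, -0.8]
grip_width: 0.0419
```

```bash
python3 - <<'E'
from h import *
from bench import arm
s=arm.read_state(); tell(s,[.5644,.027,.036],-60.2)
for n in ("side","top"):
    c=arm.camera(n); np.savez(f"{n}3.npz",**c)
    crop(c,*((280,170,440,290) if n=="side" else (330,120,490,240)),5,f"pics/{n}3.png")
    print(n,((proj(c,[s["ee_pos"]])-[280,170] +.5)*5).round(0) if n=="side" else "")
cv2.imwrite("pics/top3f.png",c["frame"][:,:,::-1])
E
```

```text
t 9.62 pos [0.5605 0.0286 0.1292] shift tool cm [ 9.32  0.32 -0.26] turn [-0.04 -0.01 -0.  ] F [-0.4 -0.2 -0.8] w 0.0419
side [[296. 271.]]
top
```

View pics/side3.png

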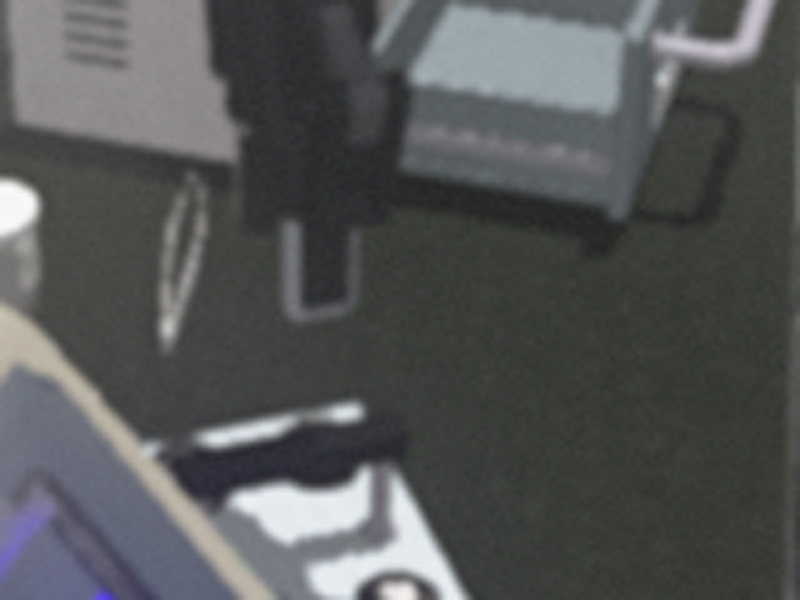

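View pics/top3.png

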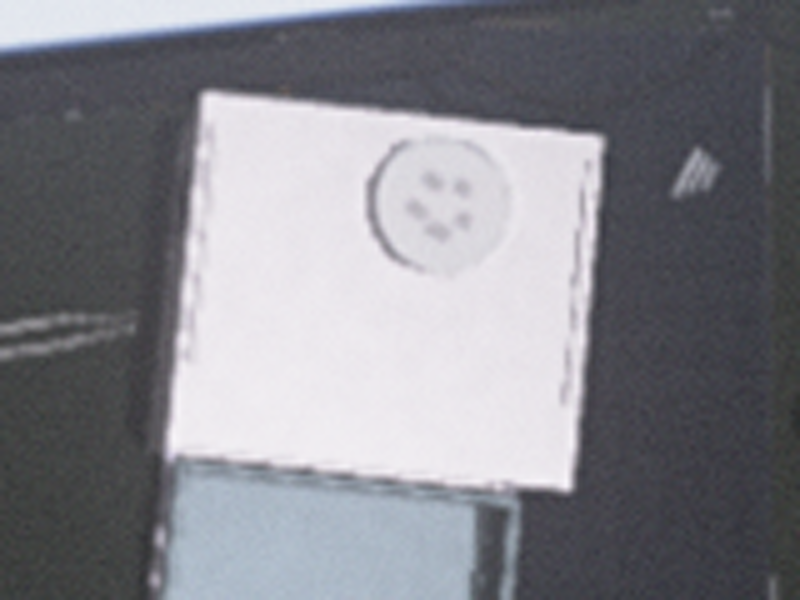

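View pics/top3f.png

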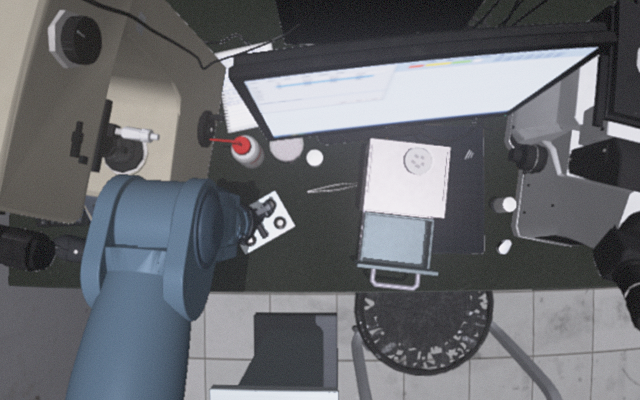

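```bash
python3 - <<'E'
from h import *
c=dict(np.load("top3.npz")); crop(c,350,200,450,300,6,"pics/top3d.png")
q=lambda P,x0,y0,k=6:((proj(c,P)-[x0,y0]+.5)*k-.5).round(0).tolist()
# predicted drawer interior rim at z=.060 (side/back walls) and front panel top z .102 at stop
x=-.1415
print("rim back corners",q([cab(x+.055,.075,.06),cab(x+.055,-.075,.06)],350,200))
print("floor",q([cab(x+.055,.075,.018),cab(x-.055,.075,.018),cab(x-.055,-.075,.018),cab(x+.055,-.075,.018)],350,200))
print("panel top inner",q([cab(x-.055,.075,.102),cab(x-.055,-.075,.102)],350,200),"outer",q([cab(x-.063,.08,.102),cab(x-.063,-.08,.102)],350,200))
print("handle",q([cab(x-.099,.042,.083),cab(x-.099,-.042,.083)],350,200))
c=dict(np.load("side3.npz"))
u=np.radians(29.8);d=np.array([np.cos(u),np.sin(u),0])*.041;m=np.array([.5644,.027,.054])
print("side bar ends top",q([m+d,m,m-d],280,170,5))
print("tcp",q([[.5605,.0286,.1292]],280,170,5))
E
```

```text
rim back corners [[104.0, 85.0], [495.0, 127.0]]
floor [[93.0, 87.0], [64.0, 364.0], [440.0, 403.0], [466.0, 127.0]]
panel top inner [[86.0, 387.0], [498.0, 430.0]] outer [[70.0, 408.0], [510.0, 453.0]]
handle [[157.0, 510.0], [384.0, 533.0]]
side bar ends top [[167.0, 474.0], [285.0, 449.0], [400.0, 426.0]]
tcp [[296.0, 270.0]]
```

View pics/top3d.png

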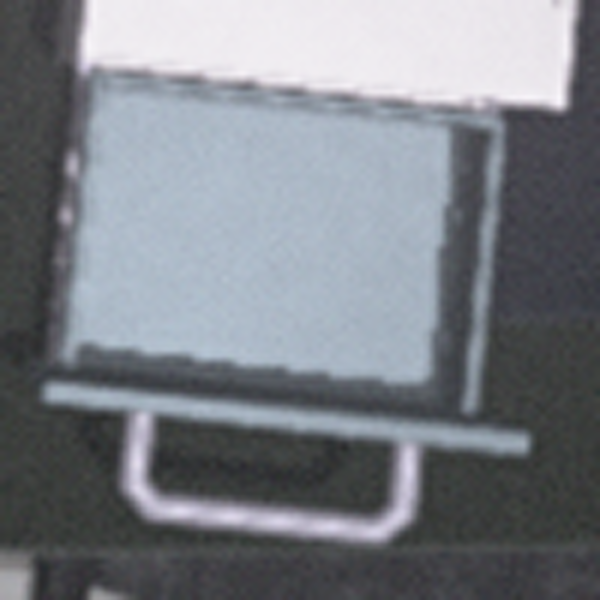

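Measured drawer and rack match predictions within about 2 mm. I'll descend on the grip bar.

Call:
send_rows(
  rows=[
    {"translation": [1.0, 0.3, -0.3], "turn": [0, 0, 0]},
    {"translation": [2.5, 0, 0], "turn": [0, 0, 0]},
    {"translation": [3.0, 0, 0], "turn": [0, 0, 0]},
    {"translation": [2.0, 0, 0], "turn": [0, 0, 0]},
    {"translation": [0.8, 0, 0], "turn": [0, 0, 0]},
  ],
)

```text
time: 10.35
ee_pos: [0.5629, 0.0259, 0.0338]
tcp_rot: [1.931, 0.508, -1.936]
contact_force: [-0.8, -0.8, 0.0]
grip_width: 0.0418
```

```bash
python3 - <<'E'
from h import *
from bench import arm
s=arm.read_state(); tell(s,[.5644,.027,.036],-60.2)
c=arm.camera("side"); crop(c,280,170,440,290,5,"pics/side4.png")
c=arm.camera("top"); crop(c,200,170,320,270,6,"pics/top4.png")
E
```

```text
t 10.35 pos [0.5629 0.0259 0.0338] shift tool cm [-0.22 -0.03 -0.19] turn [-0.05  0.02  0.01] F [-0.8 -0.8  0. ] w 0.0418
```

View pics/side4.png

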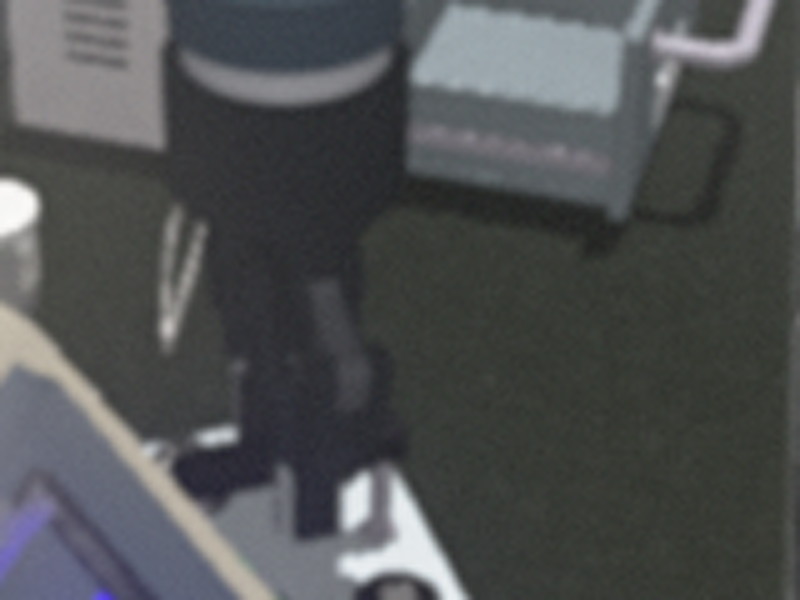

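View pics/top4.png

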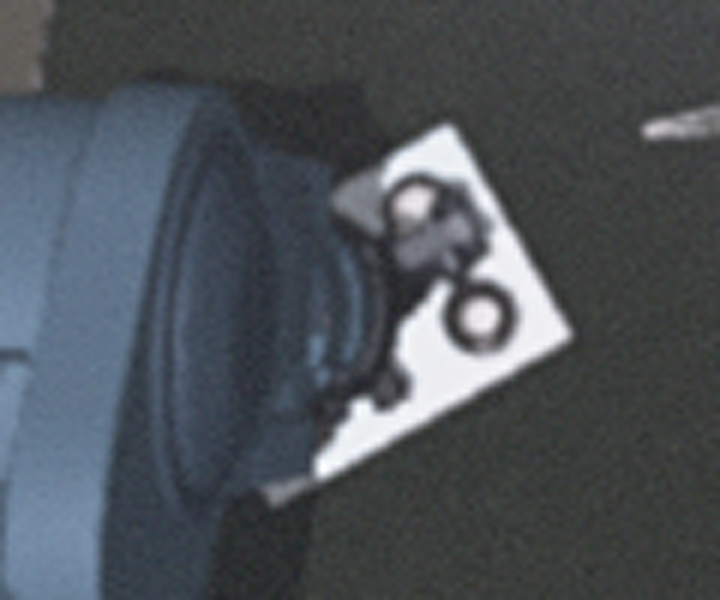

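Fingers straddle the bar, roughly centred. A small adjustment, then I close.

Call:
send_rows(
  rows=[
    {"translation": [-0.2, 0, -0.2], "turn": [0, 0, 0]},
    {"translation": [0, 0, 0], "turn": [0, 0, 0]},
    {"translation": [0, 0, 0], "turn": [0, 0, 0]},
    {"translation": [0, 0, 0], "turn": [0, 0, 0]},
    {"translation": [0, 0, 0], "turn": [0, 0, 0]},
  ],
)

```text
time: 11.08
ee_pos: [0.5658, 0.0274, 0.0373]
tcp_rot: [1.933, 0.508, -1.933]
contact_force: [0.7, 0.5, 0.6]
grip_width: 0.0417
```

Call:
send_rows(
  rows=[
    {"translation": [0, 0, 0], "turn": [0, 0, 0]},
    {"translation": [0, 0, 0], "turn": [0, 0, 0]},
    {"translation": [0, 0, 0], "turn": [0, 0, 0]},
    {"translation": [0, 0, 0], "turn": [0, 0, 0]},
    {"translation": [0, 0, 0], "turn": [0, 0, 0]},
  ],
  jaw=255,
  force=60,
)

```text
time: 11.7
ee_pos: [0.5656, 0.0279, 0.0374]
tcp_rot: [1.933, 0.509, -1.933]
contact_force: [-2.0, 3.4, 4.4]
grip_width: 0.0129
```

Call:
send_rows(
  rows=[
    {"translation": [-0.2, 0, 0], "turn": [0, 0, 0]},
    {"translation": [-0.4, 0, 0], "turn": [0, 0, 0]},
    {"translation": [-0.8, 0, 0], "turn": [0, 0, 0]},
    {"translation": [-1.2, 0, 0], "turn": [0, 0, 0]},
    {"translation": [-1.6, 0, 0], "turn": [0, 0, 0]},
  ],
)

```text
time: 12.32
ee_pos: [0.5657, 0.0273, 0.0802]
tcp_rot: [1.932, 0.508, -1.933]
contact_force: [-0.3, 0.4, -5.1]
grip_width: 0.0126
```

```bash
python3 - <<'E'
from h import *
from bench import arm
s=arm.read_state(); tell(s,[.5644,.027,.036],-60.2);print(s["ft_torque"])
c=arm.camera("side"); crop(c,280,170,440,290,5,"pics/side5.png")
E
```

```text
t 12.32 pos [0.5657 0.0273 0.0802] shift tool cm [ 4.42 -0.04  0.13] turn [-0.04  0.   -0.  ] F [-0.3  0.4 -5.1] w 0.0126
[ 0.06269638 -0.00777028 -0.04114795]
```

View pics/side5.png

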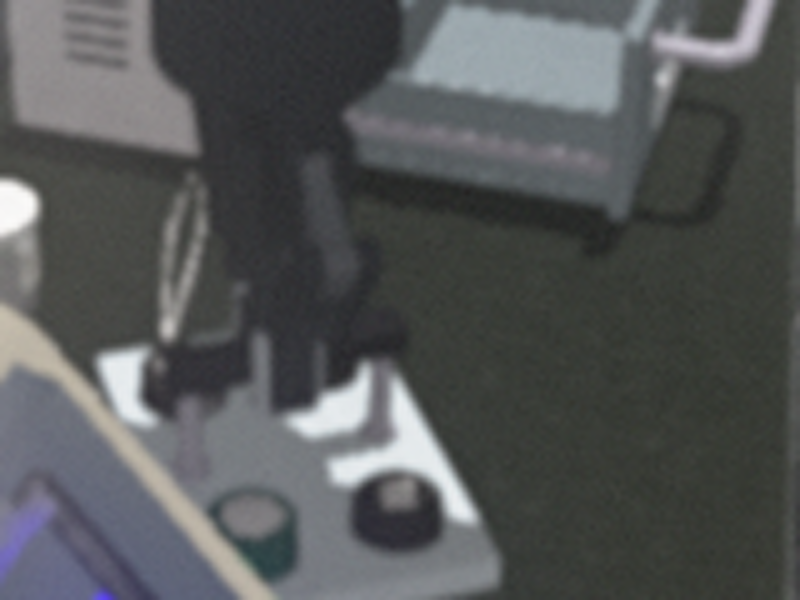

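```bash
python3 - <<'E'
from h import *
from bench import arm
s=arm.read_state(); plan(s,cab(-.1413,.001,.175),-96.4,20)
E
```

```text
1 [-0.17, 0.47, 0.37] [0.08, 0.0, 0.0]
2 [-0.34, 0.96, 0.73] [0.17, 0.0, 0.0]
3 [-0.51, 1.45, 1.06] [0.25, 0.0, 0.0]
4 [-0.52, 1.49, 1.0] [0.25, 0.0, 0.0]
5 [-0.51, 1.53, 0.96] [0.25, -0.01, 0.0]
6 [-0.51, 1.55, 0.9] [0.25, 0.0, 0.0]
7 [-0.51, 1.59, 0.85] [0.24, 0.0, 0.0]
8 [-0.51, 1.62, 0.79] [0.25, 0.0, 0.0]
9 [-0.51, 1.64, 0.74] [0.25, 0.0, 0.0]
10 [-0.51, 1.67, 0.67] [0.25, 0.0, 0.0]
11 [-0.51, 1.69, 0.62] [0.25, -0.01, 0.0]
12 [-0.51, 1.71, 0.57] [0.25, 0.0, -0.01]
13 [-0.52, 1.72, 0.5] [0.25, 0.0, 0.0]
14 [-0.51, 1.75, 0.44] [0.25, 0.0, 0.0]
15 [-0.51, 1.76, 0.38] [0.25, 0.0, 0.0]
16 [-0.51, 1.77, 0.31] [0.25, 0.0, 0.0]
17 [-0.52, 1.78, 0.26] [0.24, 0.0, 0.0]
18 [-0.51, 1.79, 0.2] [0.25, -0.01, 0.0]
19 [-0.34, 1.19, 0.09] [0.17, 0.0, 0.0]
20 [-0.17, 0.6, 0.03] [0.08, 0.0, 0.0]
```

Call:
send_rows(
  rows=[
    {"translation": [-0.8, 0.5, 0.4], "turn": [0.1, 0, 0]},
    {"translation": [-0.8, 1.0, 0.7], "turn": [0.15, 0, 0]},
    {"translation": [-0.8, 1.5, 1.0], "turn": [0.25, 0, 0]},
    {"translation": [-0.8, 1.5, 1.0], "turn": [0.25, 0, 0]},
    {"translation": [-0.8, 1.5, 1.0], "turn": [0.25, 0, 0]},
  ],
)

```text
time: 13.0
ee_pos: [0.5554, -0.0462, 0.1198]
tcp_rot: [2.018, 0.379, -2.019]
contact_force: [0.4, 0.1, -6.1]
grip_width: 0.0128
```

Call:
send_rows(
  rows=[
    {"translation": [-0.8, 1.6, 0.9], "turn": [0.25, 0, 0]},
    {"translation": [-0.8, 1.6, 0.8], "turn": [0.25, 0, 0]},
    {"translation": [-0.8, 1.6, 0.8], "turn": [0.25, 0, 0]},
    {"translation": [-0.8, 1.6, 0.7], "turn": [0.25, 0, 0]},
    {"translation": [-0.8, 1.7, 0.7], "turn": [0.25, 0, 0]},
  ],
)

```text
time: 13.62
ee_pos: [0.5426, -0.1347, 0.1598]
tcp_rot: [2.117, 0.21, -2.117]
contact_force: [-0.0, 0.5, -5.2]
grip_width: 0.0128
```

Call:
send_rows(
  rows=[
    {"translation": [-0.6, 1.7, 0.6], "turn": [0.25, 0, 0]},
    {"translation": [-0.4, 1.7, 0.6], "turn": [0.25, 0, 0]},
    {"translation": [-0.3, 1.7, 0.5], "turn": [0.25, 0, 0]},
    {"translation": [0, 1.7, 0.4], "turn": [0.25, 0, 0]},
    {"translation": [0, 1.8, 0.4], "turn": [0.25, 0, 0]},
  ],
)

```text
time: 14.25
ee_pos: [0.5289, -0.2233, 0.172]
tcp_rot: [2.209, 0.026, -2.21]
contact_force: [-0.5, -0.2, -5.5]
grip_width: 0.0131
```

Call:
send_rows(
  rows=[
    {"translation": [0, 1.8, 0.3], "turn": [0.25, 0, 0]},
    {"translation": [0, 1.8, 0.3], "turn": [0.25, 0, 0]},
    {"translation": [0, 1.8, 0.2], "turn": [0.25, 0, 0]},
    {"translation": [0, 1.2, 0.1], "turn": [0.15, 0, 0]},
    {"translation": [0, 0.6, 0], "turn": [0.1, 0, 0]},
  ],
)

```text
time: 14.88
ee_pos: [0.518, -0.2948, 0.1723]
tcp_rot: [-2.162, 0.125, 2.162]
contact_force: [0.2, 0.4, -5.4]
grip_width: 0.0125
```

```bash
python3 - <<'E'
from h import *
from bench import arm
s=arm.read_state(); tell(s,cab(-.1413,.001,.175),-96.4)
c=arm.camera("side"); np.savez("side6.npz",**c); crop(c,300,80,460,200,5,"pics/side6.png")
c=arm.camera("top"); np.savez("top6.npz",**c); crop(c,330,170,470,290,5,"pics/top6.png")
E
```

```text
t 14.88 pos [ 0.518  -0.2948  0.1723] shift tool cm [-0.27 -0.19 -0.06] turn [-0.03 -0.    0.  ] F [ 0.2  0.4 -5.4] w 0.0125
```

View pics/side6.png

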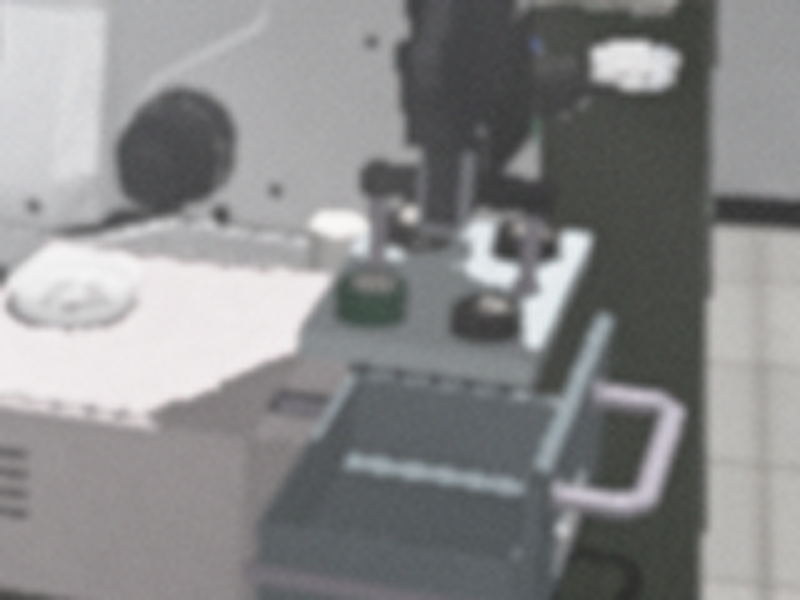

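View pics/top6.png

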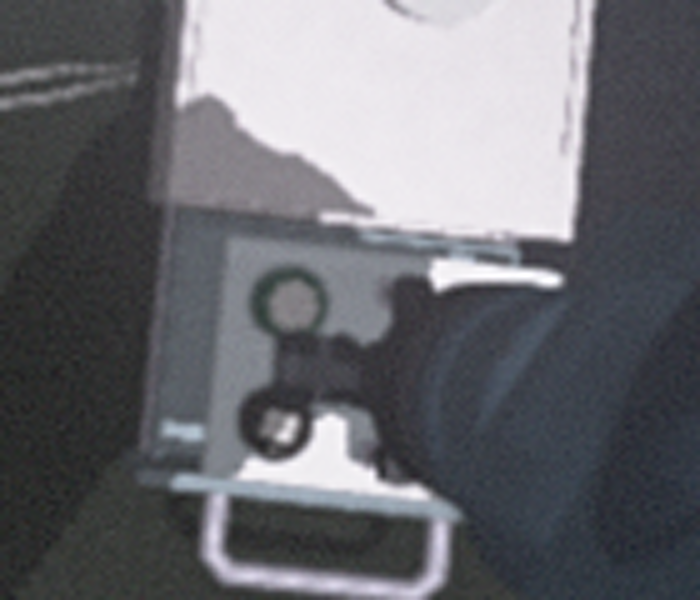

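```bash
python3 - <<'E'
from h import *
c=dict(np.load("top6.npz")); 
f=lambda pts:(np.array(pts,float)+.5)/5-.5+[330,170]
W=onz(c,f([(228,236),(203,474),(565,272),(398,490)]),.1469)[:,:2]
L=(W-C)@np.c_[ux,uy]; print(L.round(4)) # in cab frame; pred TCP
s=np.array([.518,-.2948])-C; print("tcp cab",(s@np.c_[ux,uy]).round(4))
d=W[0]-W[1];print("left edge yaw",np.degrees(np.arctan2(d[1],d[0])),np.linalg.norm(d)); d=W[0]-W[2];print(np.degrees(np.arctan2(d[1],d[0]))-90,np.linalg.norm(d))
R=np.array([[-.1427+a*.049,.001+b*.069,.1469] for a in(1,-1) for b in (1,-1)])
print(((proj(c,[cab(*r) for r in R])-[330,170]+.5)*5-.5).round(0).tolist())
crop(c,365,205,455,285,8,"pics/top6b.png")
c=dict(np.load("side6.npz")); print(((proj(c,[cab(*r) for r in R])-[300,80]+.5)*5-.5).round(0).tolist())
E
```

```text
[[-0.0935  0.0668]
 [-0.1914  0.0671]
 [-0.0937 -0.0733]
 [-0.1897 -0.0131]]
tcp cab [-0.1419 -0.0009]
left edge yaw -6.580208424882686 0.09790339017698188
-6.4704215526269735 0.14011915354105955
[[220.0, 236.0], [552.0, 271.0], [196.0, 474.0], [530.0, 508.0]]
[[293.0, 328.0], [376.0, 208.0], [530.0, 360.0], [588.0, 233.0]]
```

View pics/top6b.png

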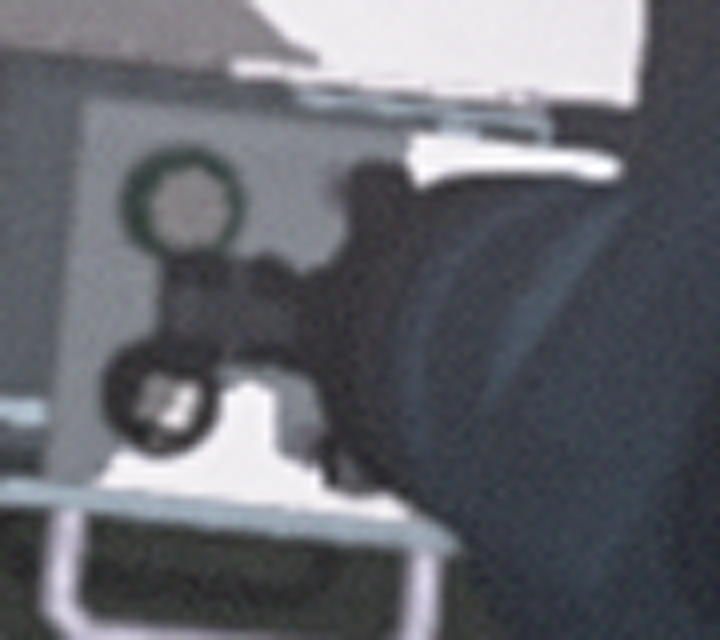

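Rack sits level over the drawer. By the image it needs about 3 mm toward +y and 1 mm toward +x, so I'll correct and lower to just above the walls.

Call:
send_rows(
  rows=[
    {"translation": [0, -0.3, -0.1], "turn": [0, 0, 0]},
    {"translation": [1.0, 0, 0], "turn": [0, 0, 0]},
    {"translation": [1.5, 0, 0], "turn": [0, 0, 0]},
    {"translation": [1.5, 0, 0], "turn": [0, 0, 0]},
    {"translation": [1.0, 0, 0], "turn": [0, 0, 0]},
  ],
)

```text
time: 15.6
ee_pos: [0.5186, -0.2904, 0.1204]
tcp_rot: [-2.16, 0.122, 2.164]
contact_force: [-0.6, -0.5, -5.4]
grip_width: 0.0129
```

Call:
send_rows(
  rows=[
    {"translation": [0.7, 0, 0], "turn": [0, 0, 0]},
    {"translation": [0.3, 0, 0], "turn": [0, 0, 0]},
    {"translation": [0, 0, 0], "turn": [0, 0, 0]},
    {"translation": [0, 0, 0], "turn": [0, 0, 0]},
    {"translation": [0, 0, 0], "turn": [0, 0, 0]},
  ],
)

```text
time: 16.23
ee_pos: [0.5197, -0.2914, 0.1128]
tcp_rot: [-2.164, 0.124, 2.162]
contact_force: [-0.9, 0.4, -4.7]
grip_width: 0.0125
```

```bash
python3 - <<'E'
from h import *
from bench import arm
s=arm.read_state(); tell(s,cab(-.1413,.001,.175),-96.4)
print("tcp cab",((s["ee_pos"][:2]-C)@np.c_[ux,uy]).round(4))
c=arm.camera("side"); np.savez("side7.npz",**c); crop(c,330,110,450,200,6.6,"pics/side7.png")
c=arm.camera("top"); np.savez("top7.npz",**c); crop(c,350,200,450,275,8,"pics/top7.png")
E
```

```text
t 16.23 pos [ 0.5197 -0.2914  0.1128] shift tool cm [-6.22  0.17  0.07] turn [-0.02 -0.01 -0.  ] F [-0.9  0.4 -4.7] w 0.0125
tcp cab [-0.1405  0.0027]
```

View pics/side7.png

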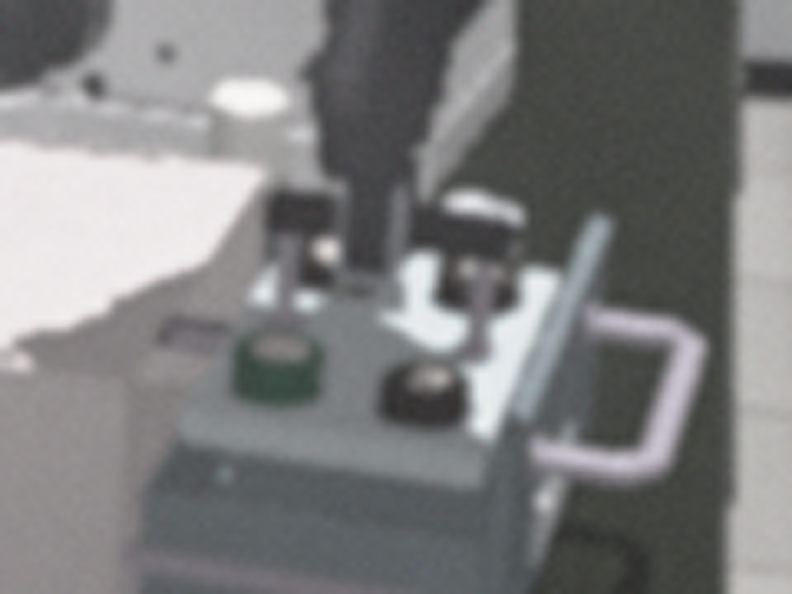

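View pics/top7.png

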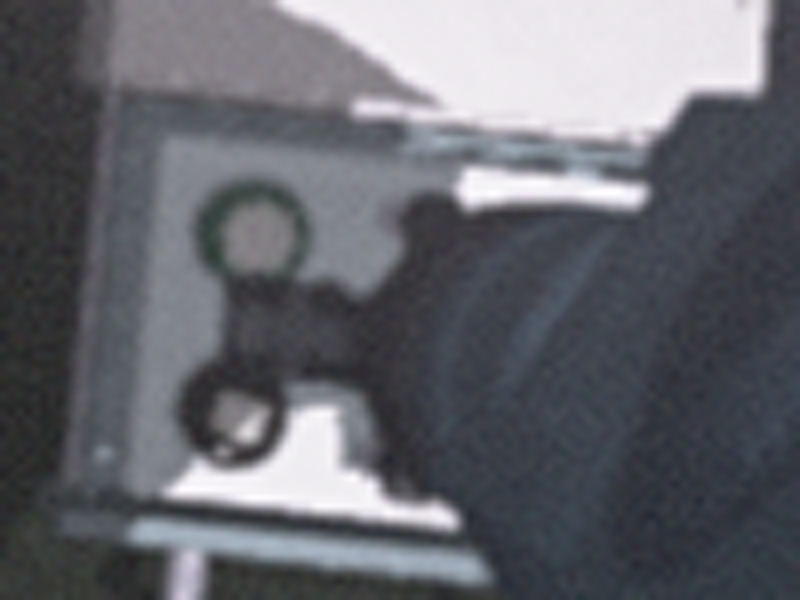

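```bash
python3 - <<'E'
from h import *
c=dict(np.load("top7.npz")); M=np.c_[ux,uy]
f=lambda pts,x,y,k:(np.array(pts,float)+.5)/k-.5+[x,y]
print("rack",((onz(c,f([(165,135),(128,492),(455,526),(460,168)],350,200,8),.0874)[:,:2]-C)@M).round(4))
print("left wall outer rim?",((onz(c,f([(110,110),(72,470)],350,200,8),.06)[:,:2]-C)@M).round(4))
print("panel top in/out",((onz(c,f([(135,518),(480,558),(135,540),(480,580)],350,200,8),.102)[:,:2]-C)@M).round(4))
c3=dict(np.load("top3.npz"))
print("empty: right rim in/out at mid",((onz(c3,f([(487,200),(497,200),(72,200),(80,100)],350,200,6),.06)[:,:2]-C)@M).round(4))
crop(c3,355,205,440,280,9,"pics/top3e.png")
E
```

```text
rack [[-0.0924  0.0703]
 [-0.191   0.0704]
 [-0.1909 -0.0201]
 [-0.0929 -0.0118]]
left wall outer rim? [[-0.0862  0.0834]
 [-0.189   0.0837]]
panel top in/out [[-0.1965  0.0695]
 [-0.1975 -0.0246]
 [-0.2024  0.0689]
 [-0.2034 -0.0252]]
empty: right rim in/out at mid [[-0.1145 -0.0744]
 [-0.1141 -0.0782]
 [-0.131   0.0828]
 [-0.093   0.0836]]
```

View pics/top3e.png

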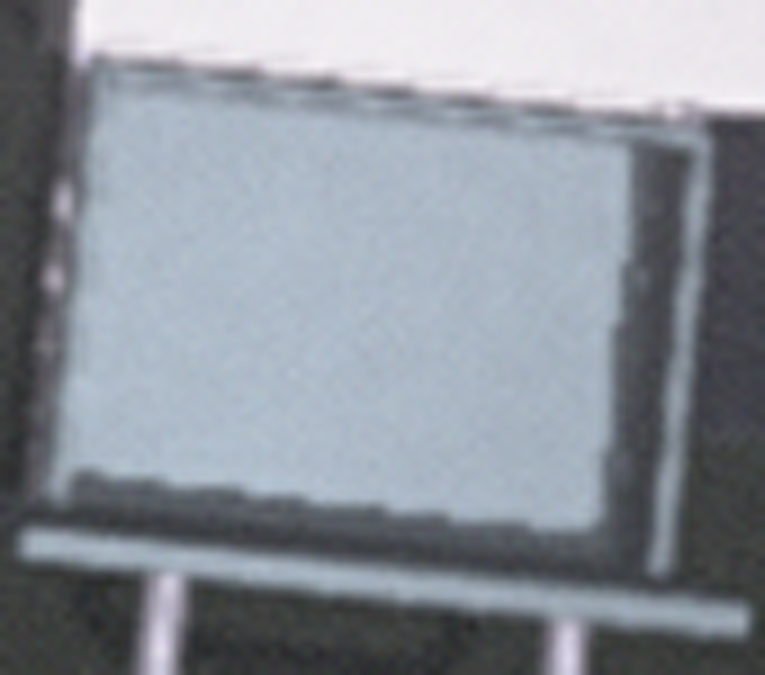

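```bash
python3 - <<'E'
from h import *
M=np.c_[ux,uy];c3=dict(np.load("top3.npz"))
f=lambda pts,x,y,k:(np.array(pts,float)+.5)/k-.5+[x,y]
print(((onz(c3,f([(76,200),(62,350),(682,250),(697,250),(662,450),(675,450)],355,205,9),.06)[:,:2]-C)@M).round(4))
print("panel ends",((onz(c3,f([(20,540),(750,615)],355,205,9),.102)[:,:2]-C)@M).round(4))
print("legs",((onz(c3,f([(160,600),(568,640)],355,205,9),.08)[:,:2]-C)@M).round(4))
print("back rim in", ((onz(c3,f([(120,88),(600,130),(120,68),(600,115)],355,205,9),.06)[:,:2]-C)@M).round(4))
E
```

```text
[[-0.1168  0.081 ]
 [-0.1548  0.0806]
 [-0.1133 -0.0733]
 [-0.1129 -0.0772]
 [-0.1641 -0.0731]
 [-0.1637 -0.0764]]
panel ends [[-0.1992  0.0902]
 [-0.199  -0.0869]]
legs [[-0.2124  0.0523]
 [-0.2119 -0.0491]]
back rim in [[-0.0875  0.0728]
 [-0.0852 -0.0496]
 [-0.0824  0.0733]
 [-0.0815 -0.0492]]
```

Centred within 1 mm in both directions. I'll lower into the drawer.

Call:
send_rows(
  rows=[
    {"translation": [0.5, -0.1, 0], "turn": [0, 0, 0]},
    {"translation": [1.0, 0, 0], "turn": [0, 0, 0]},
    {"translation": [1.2, 0, 0], "turn": [0, 0, 0]},
    {"translation": [1.2, 0, 0], "turn": [0, 0, 0]},
    {"translation": [0.8, 0, 0], "turn": [0, 0, 0]},
  ],
)

```text
time: 16.95
ee_pos: [0.5189, -0.2897, 0.0639]
tcp_rot: [-2.161, 0.123, 2.164]
contact_force: [0.4, 1.1, -4.8]
grip_width: 0.0129
```

Call:
send_rows(
  rows=[
    {"translation": [0.4, 0, 0], "turn": [0, 0, 0]},
    {"translation": [0.2, 0, 0], "turn": [0, 0, 0]},
    {"translation": [0.1, 0, 0], "turn": [0, 0, 0]},
    {"translation": [0, 0, 0], "turn": [0, 0, 0]},
    {"translation": [0, 0, 0], "turn": [0, 0, 0]},
  ],
)

```text
time: 17.58
ee_pos: [0.5198, -0.2903, 0.0586]
tcp_rot: [-2.163, 0.124, 2.162]
contact_force: [-0.7, -0.3, -4.2]
grip_width: 0.0131
```

Still hanging free, so I'll lower in fine steps.

Call:
send_rows(
  rows=[
    {"translation": [0.1, 0, 0], "turn": [0, 0, 0]},
    {"translation": [0.1, 0, 0], "turn": [0, 0, 0]},
    {"translation": [0.05, 0, 0], "turn": [0, 0, 0]},
    {"translation": [0, 0, 0], "turn": [0, 0, 0]},
    {"translation": [0, 0, 0], "turn": [0, 0, 0]},
  ],
)

```text
time: 18.2
ee_pos: [0.5196, -0.2902, 0.0558]
tcp_rot: [-2.163, 0.124, 2.163]
contact_force: [0.2, -0.1, -5.8]
grip_width: 0.0131
```

Call:
send_rows(
  rows=[
    {"translation": [0.05, 0, 0], "turn": [0, 0, 0]},
    {"translation": [0.05, 0, 0], "turn": [0, 0, 0]},
    {"translation": [0, 0, 0], "turn": [0, 0, 0]},
    {"translation": [0, 0, 0], "turn": [0, 0, 0]},
    {"translation": [0, 0, 0], "turn": [0, 0, 0]},
  ],
)

```text
time: 18.82
ee_pos: [0.52, -0.2903, 0.0554]
tcp_rot: [-2.164, 0.124, 2.162]
contact_force: [-0.8, 1.3, 3.1]
grip_width: 0.0128
```

```bash
python3 - <<'E'
from h import *
from bench import arm
s=arm.read_state(); tell(s,cab(-.1413,.001,.175),-96.4)
c=arm.camera("side"); np.savez("side8.npz",**c); crop(c,330,110,450,200,6.6,"pics/side8.png")
E
```

```text
t 18.82 pos [ 0.52   -0.2903  0.0554] shift tool cm [-11.96   0.28   0.07] turn [-0.02 -0.01 -0.  ] F [-0.8  1.3  3.1] w 0.0128
```

View pics/side8.png

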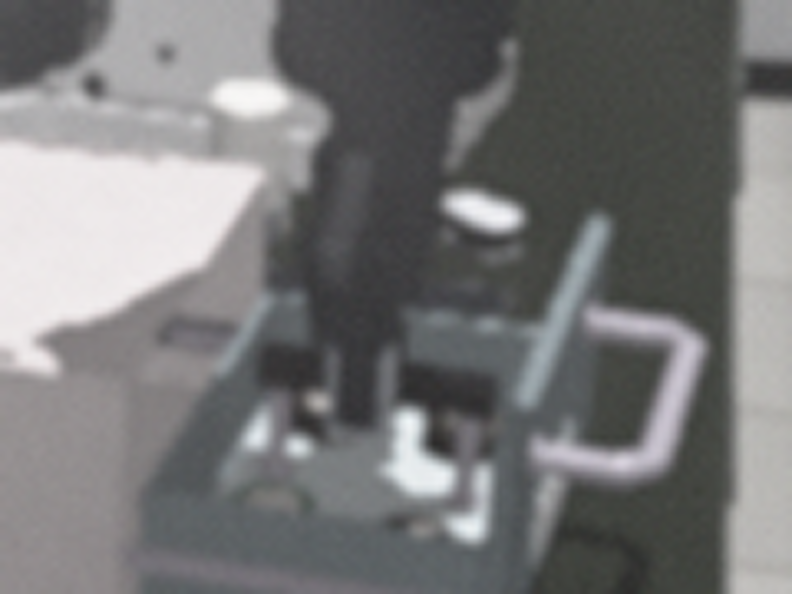

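Rack is flat on the drawer floor; contact force turned to +3 N. Release and rise.

Call:
send_rows(
  rows=[
    {"translation": [0, 0, 0], "turn": [0, 0, 0]},
    {"translation": [0, 0, 0], "turn": [0, 0, 0]},
    {"translation": [0, 0, 0], "turn": [0, 0, 0]},
    {"translation": [0, 0, 0], "turn": [0, 0, 0]},
    {"translation": [-0.3, 0, 0], "turn": [0, 0, 0]},
  ],
  jaw=155,
)

```text
time: 19.5
ee_pos: [0.5194, -0.29, 0.0577]
tcp_rot: [-2.162, 0.123, 2.163]
contact_force: [-1.3, -0.2, 0.2]
grip_width: 0.0337
```

Call:
send_rows(
  rows=[
    {"translation": [-1.0, 0, 0], "turn": [0, 0, 0]},
    {"translation": [-2.0, 0, 0], "turn": [0, 0, 0]},
    {"translation": [-3.5, 0, 0], "turn": [0, 0, 0]},
    {"translation": [-3.5, 0, 0], "turn": [0, 0, 0]},
    {"translation": [-2.0, 0, 0], "turn": [0, 0, 0]},
  ],
)

```text
time: 20.12
ee_pos: [0.5205, -0.2908, 0.181]
tcp_rot: [-2.167, 0.126, 2.16]
contact_force: [0.2, -0.0, 0.4]
grip_width: 0.0335
```

```bash
python3 - <<'E'
from h import *
from bench import arm
s=arm.read_state(); tell(s,cab(-.2417,.001,.15),-6.4)
c=arm.camera("side"); np.savez("side9.npz",**c); crop(c,330,110,450,200,6.6,"pics/side9.png")
c=arm.camera("top"); np.savez("top9.npz",**c); crop(c,350,200,450,275,8,"pics/top9.png")
plan(s,cab(-.2417,.001,.16),-6.4,15)
E
```

```text
t 20.12 pos [ 0.5205 -0.2908  0.181 ] shift tool cm [ 3.06  0.25 10.2 ] turn [-1.127e+01 -1.000e-02 -3.000e-02] F [ 0.2 -0.   0.4] w 0.0335
1 [0.05, 0.01, 0.26] [-0.29, 0.0, 0.0]
2 [0.11, -0.01, 0.52] [-0.58, 0.0, 0.0]
3 [0.16, -0.08, 0.78] [-0.86, 0.0, 0.0]
4 [0.16, -0.17, 0.77] [-0.87, 0.0, -0.01]
5 [0.15, -0.26, 0.74] [-0.87, 0.0, 0.0]
6 [0.16, -0.34, 0.71] [-0.86, 0.0, 0.0]
7 [0.16, -0.43, 0.65] [-0.87, 0.0, 0.0]
8 [0.16, -0.51, 0.6] [-0.87, 0.0, -0.01]
9 [0.16, -0.57, 0.53] [-0.86, 0.0, 0.0]
10 [0.16, -0.64, 0.46] [-0.87, 0.0, 0.0]
11 [0.16, -0.68, 0.39] [-0.87, 0.0, -0.01]
12 [0.16, -0.73, 0.29] [-0.86, -0.01, 0.0]
13 [0.16, -0.76, 0.21] [-0.87, 0.0, 0.0]
14 [0.11, -0.51, 0.07] [-0.58, 0.0, 0.0]
15 [0.05, -0.26, 0.02] [-0.29, 0.0, 0.0]
```

View pics/side9.png

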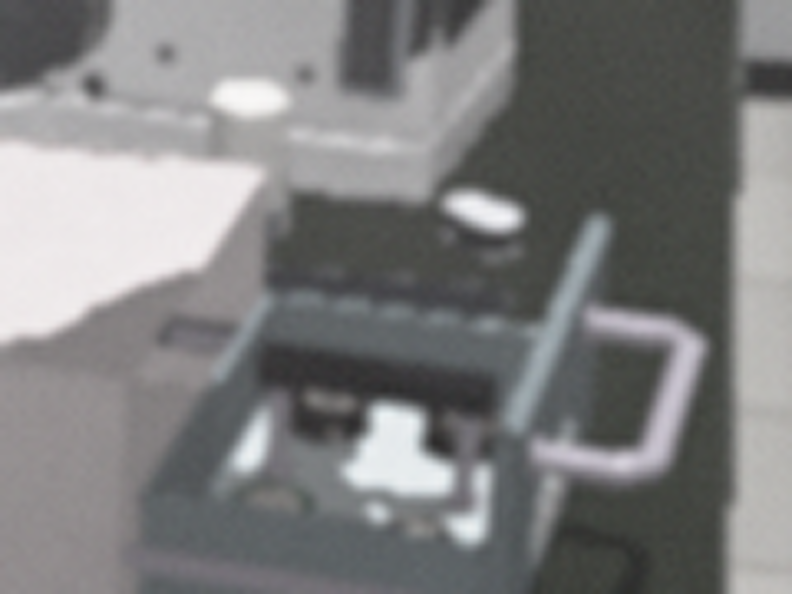

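View pics/top9.png

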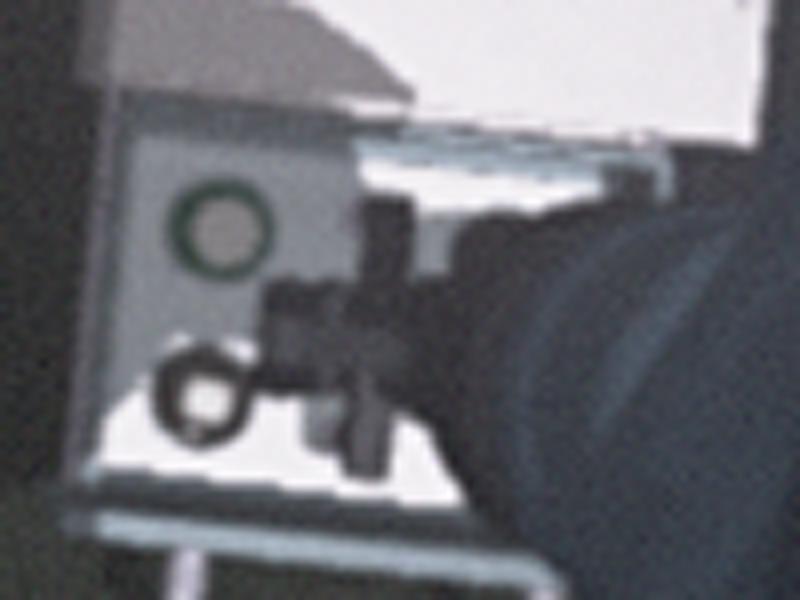

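Rack lies flat and the visible specimens are seated. Back to the handle, turning to jaw-along-x.

Call:
send_rows(
  rows=[
    {"translation": [0.1, 0, 0.3], "turn": [-0.3, 0, 0]},
    {"translation": [0.1, 0, 0.5], "turn": [-0.6, 0, 0]},
    {"translation": [0.2, -0.1, 0.8], "turn": [-0.85, 0, 0]},
    {"translation": [0.2, -0.2, 0.8], "turn": [-0.85, 0, 0]},
    {"translation": [0.2, -0.3, 0.7], "turn": [-0.85, 0, 0]},
  ],
  jaw=180,
)

```text
time: 20.85
ee_pos: [0.4871, -0.286, 0.1688]
tcp_rot: [2.018, 0.38, -2.02]
contact_force: [-1.3, -0.3, -0.5]
grip_width: 0.0257
```

Call:
send_rows(
  rows=[
    {"translation": [0.2, -0.3, 0.7], "turn": [-0.85, 0, 0]},
    {"translation": [0.2, -0.4, 0.7], "turn": [-0.85, 0, 0]},
    {"translation": [0.2, -0.5, 0.6], "turn": [-0.9, 0, 0]},
    {"translation": [0.2, -0.6, 0.5], "turn": [-0.9, 0, 0]},
    {"translation": [0.2, -0.6, 0.5], "turn": [-0.9, 0, 0]},
  ],
)

```text
time: 21.48
ee_pos: [0.4481, -0.2834, 0.1589]
tcp_rot: [1.625, 0.875, -1.626]
contact_force: [0.3, 0.5, 0.2]
grip_width: 0.0247
```

Call:
send_rows(
  rows=[
    {"translation": [0.2, -0.7, 0.4], "turn": [-0.9, 0, 0]},
    {"translation": [0.1, -0.7, 0.3], "turn": [-0.9, 0, 0]},
    {"translation": [0.1, -0.8, 0.2], "turn": [-0.85, 0, 0]},
    {"translation": [0.1, -0.5, 0.1], "turn": [-0.6, 0, 0]},
    {"translation": [0, -0.3, 0], "turn": [-0.3, 0, 0]},
  ],
)

```text
time: 22.1
ee_pos: [0.4161, -0.2811, 0.1539]
tcp_rot: [1.277, 1.166, -1.277]
contact_force: [0.1, -0.4, 0.7]
grip_width: 0.0251
```

```bash
python3 - <<'E'
from h import *
from bench import arm
s=arm.read_state(); tell(s,cab(-.2417,.001,.061),-6.4);print(s["joint_positions"])
c=arm.camera("side"); np.savez("side10.npz",**c); crop(c,330,110,450,200,6.6,"pics/side10.png")
c=arm.camera("top"); np.savez("top10.npz",**c); crop(c,350,200,450,275,8,"pics/top10.png")
E
```

```text
t 22.1 pos [ 0.4161 -0.2811  0.1539] shift tool cm [9.29 0.31 0.05] turn [ 0.14 -0.01  0.01] F [ 0.1 -0.4  0.7] w 0.0251
[-7.20438656e-01  2.70625727e-01 -2.74648179e-01  1.02703998e+00
 -6.95991958e-05  9.42168958e-01]
```

View pics/side10.png

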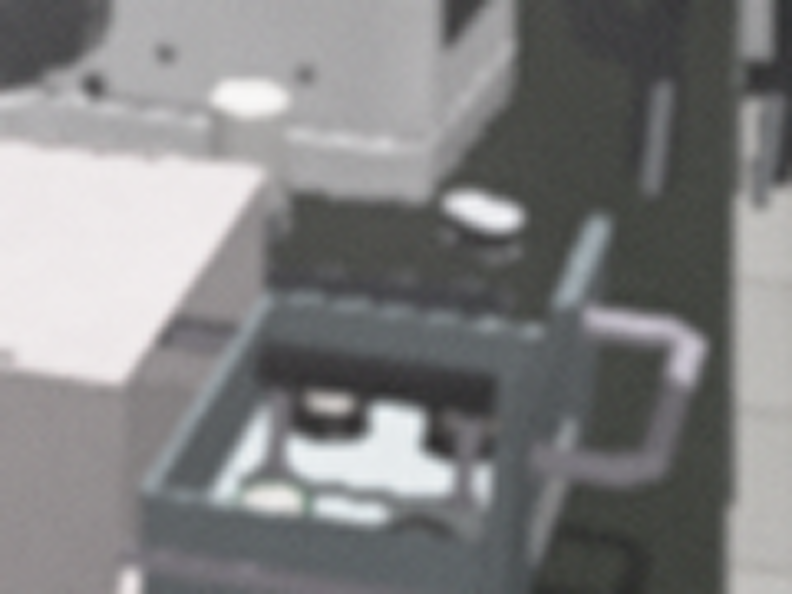

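View pics/top10.png

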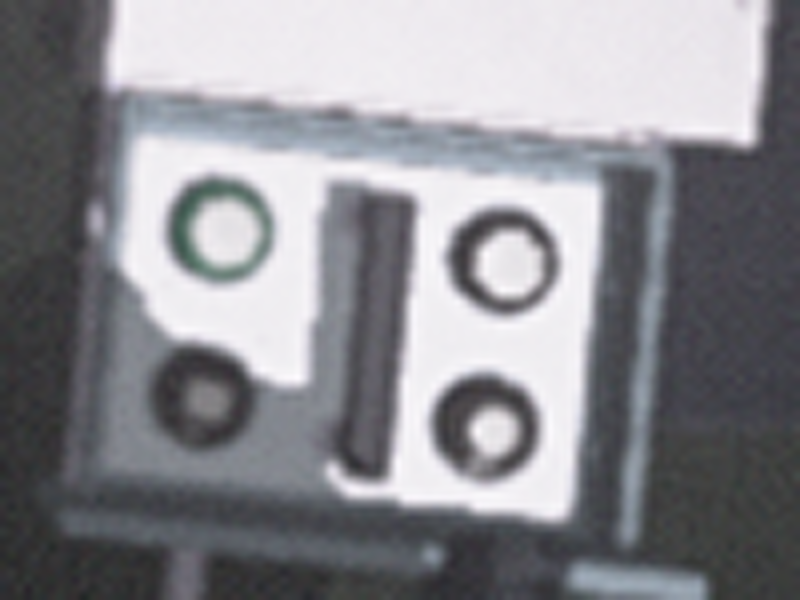

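All four specimens are seated in the flat rack and the drawer hasn't moved. Next: grip the handle.

Call:
send_rows(
  rows=[
    {"translation": [1.5, 0.3, 0], "turn": [0.15, 0, 0]},
    {"translation": [2.5, 0, 0], "turn": [0, 0, 0]},
    {"translation": [2.8, 0, 0], "turn": [0, 0, 0]},
    {"translation": [1.8, 0, 0], "turn": [0, 0, 0]},
    {"translation": [0.7, 0, 0], "turn": [0, 0, 0]},
  ],
)

```text
time: 22.82
ee_pos: [0.419, -0.2808, 0.0596]
tcp_rot: [1.294, 1.156, -1.294]
contact_force: [0.3, 0.0, 0.3]
grip_width: 0.0249
```

Call:
send_rows(
  rows=[
    {"translation": [0, 0, 0], "turn": [0, 0, 0]},
    {"translation": [0, 0, 0], "turn": [0, 0, 0]},
    {"translation": [0, 0, 0], "turn": [0, 0, 0]},
    {"translation": [0, 0, 0], "turn": [0, 0, 0]},
    {"translation": [0, 0, 0], "turn": [0, 0, 0]},
  ],
  jaw=255,
  force=50,
)

```text
time: 23.45
ee_pos: [0.4194, -0.2813, 0.0611]
tcp_rot: [1.293, 1.155, -1.293]
contact_force: [1.0, -0.8, -15.7]
grip_width: 0.0079
```

```bash
python3 - <<'E'
from h import *
from bench import arm
s=arm.read_state(); tell(s,cab(-.1237,.001,.061),-6.4)
E
```

```text
t 23.45 pos [ 0.4194 -0.2813  0.0611] shift tool cm [-0.   11.77  0.02] turn [-0.02 -0.01  0.01] F [  1.   -0.8 -15.7] w 0.0079
```

Call:
send_rows(
  rows=[
    {"translation": [0.1, 0.3, 0], "turn": [0, 0, 0]},
    {"translation": [0, 0.6, 0], "turn": [0, 0, 0]},
    {"translation": [0, 1.0, 0], "turn": [0, 0, 0]},
    {"translation": [0, 1.2, 0], "turn": [0, 0, 0]},
    {"translation": [0, 1.2, 0], "turn": [0, 0, 0]},
  ],
)

```text
time: 24.08
ee_pos: [0.464, -0.2866, 0.061]
tcp_rot: [1.293, 1.153, -1.292]
contact_force: [-2.2, 4.0, -4.3]
grip_width: 0.0077
```

Call:
send_rows(
  rows=[
    {"translation": [0, 1.2, 0], "turn": [0, 0, 0]},
    {"translation": [0, 1.2, 0], "turn": [0, 0, 0]},
    {"translation": [0, 1.2, 0], "turn": [0, 0, 0]},
    {"translation": [0, 1.0, 0], "turn": [0, 0, 0]},
    {"translation": [0, 0.8, 0], "turn": [0, 0, 0]},
  ],
)

```text
time: 24.7
ee_pos: [0.5175, -0.2928, 0.061]
tcp_rot: [1.293, 1.153, -1.292]
contact_force: [-1.5, 4.8, -1.4]
grip_width: 0.0082
```

Call:
send_rows(
  rows=[
    {"translation": [0, 0.6, 0], "turn": [0, 0, 0]},
    {"translation": [0, 0.4, 0], "turn": [0, 0, 0]},
    {"translation": [0, 0.3, 0], "turn": [0, 0, 0]},
    {"translation": [0, 0.2, 0], "turn": [0, 0, 0]},
    {"translation": [0, 0, 0], "turn": [0, 0, 0]},
  ],
)

```text
time: 25.32
ee_pos: [0.5323, -0.2946, 0.061]
tcp_rot: [1.293, 1.152, -1.291]
contact_force: [0.6, 4.2, -2.8]
grip_width: 0.008
```

```bash
python3 - <<'E'
from h import *
from bench import arm
s=arm.read_state(); tell(s,cab(-.1237,.001,.061),-6.4)
E
```

```text
t 25.32 pos [ 0.5323 -0.2946  0.061 ] shift tool cm [ 0.    0.4  -0.01] turn [-0.01 -0.   -0.01] F [ 0.6  4.2 -2.8] w 0.008
```

Call:
send_rows(
  rows=[
    {"translation": [0, 0.1, 0], "turn": [0, 0, 0]},
    {"translation": [0, 0.1, 0], "turn": [0, 0, 0]},
    {"translation": [0, 0.1, 0], "turn": [0, 0, 0]},
    {"translation": [0, 0.1, 0], "turn": [0, 0, 0]},
    {"translation": [0, 0, 0], "turn": [0, 0, 0]},
  ],
)

```text
time: 25.95
ee_pos: [0.536, -0.295, 0.061]
tcp_rot: [1.293, 1.152, -1.292]
contact_force: [-0.9, 5.1, -1.9]
grip_width: 0.0081
```

Call:
send_rows(
  rows=[
    {"translation": [0, 0.1, 0], "turn": [0, 0, 0]},
    {"translation": [0, 0.1, 0], "turn": [0, 0, 0]},
    {"translation": [0, 0.1, 0], "turn": [0, 0, 0]},
    {"translation": [0, 0, 0], "turn": [0, 0, 0]},
    {"translation": [0, 0, 0], "turn": [0, 0, 0]},
  ],
)

```text
time: 26.58
ee_pos: [0.5363, -0.295, 0.061]
tcp_rot: [1.291, 1.156, -1.296]
contact_force: [-8.0, 5.7, 2.9]
grip_width: 0.0082
```

Call:
send_rows(
  rows=[
    {"translation": [0, 0.1, 0], "turn": [0, 0, 0]},
    {"translation": [0, 0.1, 0], "turn": [0, 0, 0]},
    {"translation": [0, 0, 0], "turn": [0, 0, 0]},
    {"translation": [0, 0, 0], "turn": [0, 0, 0]},
    {"translation": [0, 0, 0], "turn": [0, 0, 0]},
  ],
)

```text
time: 27.2
ee_pos: [0.5363, -0.295, 0.0609]
tcp_rot: [1.29, 1.158, -1.299]
contact_force: [-11.7, 6.1, 6.7]
grip_width: 0.0083
```

Hard stop: position is constant while force rises to 12 N. I'll open first, then ease back and rise.

Call:
send_rows(
  rows=[
    {"translation": [0, 0, 0], "turn": [0, 0, 0]},
    {"translation": [0, 0, 0], "turn": [0, 0, 0]},
    {"translation": [0, 0, 0], "turn": [0, 0, 0]},
    {"translation": [0, -0.3, 0], "turn": [0, 0, 0]},
    {"translation": [0, 0, 0], "turn": [0, 0, 0]},
  ],
  jaw=180,
)

```text
time: 27.82
ee_pos: [0.537, -0.2952, 0.0607]
tcp_rot: [1.293, 1.153, -1.293]
contact_force: [0.0, 0.9, -0.3]
grip_width: 0.0252
```

```bash
python3 - <<'E'
from h import *
from bench import arm
s=arm.read_state(); tell(s,cab(-.1237,.001,.061),-6.4)
c=arm.camera("side"); crop(c,330,110,450,200,6.6,"pics/side11.png")
E
```

```text
t 27.82 pos [ 0.537  -0.2952  0.0607] shift tool cm [-0.03 -0.07 -0.02] turn [-0.02 -0.    0.  ] F [ 0.   0.9 -0.3] w 0.0252
```

View pics/side11.png

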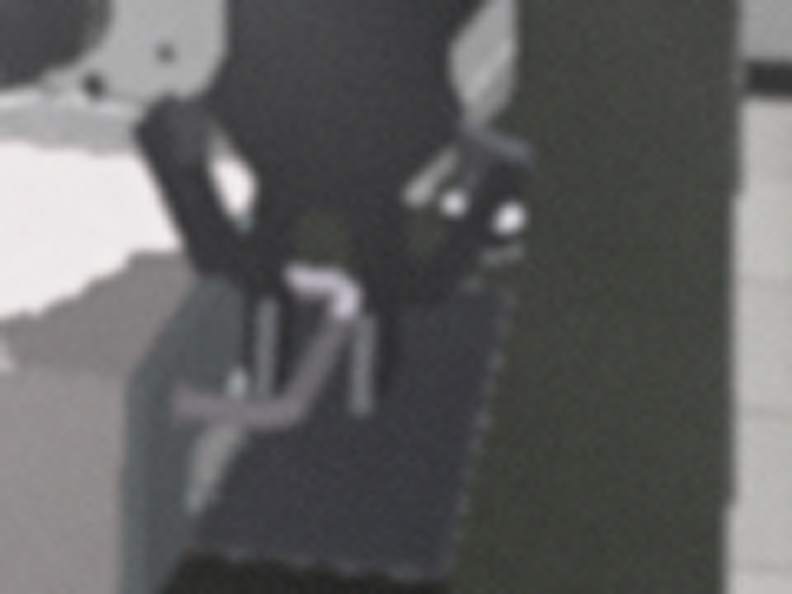

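Fingers are clear on both sides. I'll rise, then back off.

Call:
send_rows(
  rows=[
    {"translation": [-1.5, 0, 0], "turn": [0, 0, 0]},
    {"translation": [-3, 0, 0], "turn": [0, 0, 0]},
    {"translation": [-4, 0, 0], "turn": [0, 0, 0]},
    {"translation": [-4, 0, 0], "turn": [0, 0, 0]},
    {"translation": [-2, 0, 0], "turn": [0, 0, 0]},
  ],
)

```text
time: 28.5
ee_pos: [0.5384, -0.296, 0.2099]
tcp_rot: [1.293, 1.148, -1.291]
contact_force: [0.3, 0.9, -1.2]
grip_width: 0.025
```

Call:
send_rows(
  rows=[
    {"translation": [0, -1, 0.5], "turn": [0, 0, 0]},
    {"translation": [0, -3, 1], "turn": [0, 0, 0]},
    {"translation": [0, -4, 2], "turn": [0, 0, 0]},
    {"translation": [0, -3, 2], "turn": [0, 0, 0]},
    {"translation": [0, -1, 0.5], "turn": [0, 0, 0]},
  ],
)

```text
time: 29.12
ee_pos: [0.4085, -0.3413, 0.2049]
tcp_rot: [1.295, 1.154, -1.295]
contact_force: [-0.2, -0.3, 1.1]
grip_width: 0.0254
```

```bash
python3 - <<'E'
from h import *
from bench import arm
s=arm.read_state(); tell(s,cab(-.1237,.001,.061),-6.4)
c=arm.camera("side"); np.savez("side12.npz",**c); crop(c,330,110,450,200,6.6,"pics/side12.png")
c=arm.camera("top"); np.savez("top12.npz",**c); crop(c,210,130,460,260,3.2,"pics/top12.png");crop(c,350,190,450,265,8,"pics/top12b.png")
# bystanders unchanged?
a=dict(np.load("top0.npz"))["frame"].astype(int); d=abs(a-c["frame"].astype(int)).max(2)
for n,(x0,y0,x1,y1) in dict(bottle=(205,130,268,172),tub=(268,136,304,166),jar=(304,148,326,170),dish=(400,145,435,178)).items(): print(n,d[y0:y1,x0:x1].mean().round(1),(d[y0:y1,x0:x1]>50).sum())
E
```

```text
t 29.12 pos [ 0.4085 -0.3413  0.2049] shift tool cm [14.37 12.17 -6.08] turn [-0.04 -0.01  0.01] F [-0.2 -0.3  1.1] w 0.0254
bottle 5.5 0
tub 3.9 0
jar 3.3 0
dish 2.1 0
```

View pics/side12.png

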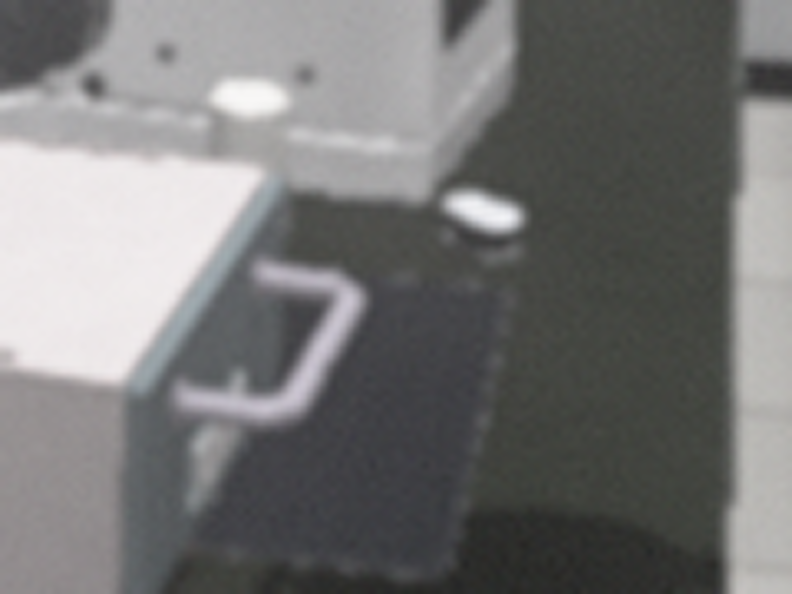

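View pics/top12.png

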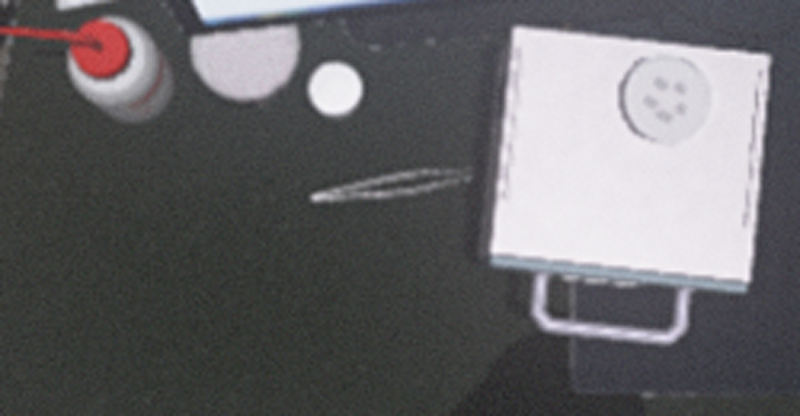

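View pics/top12b.png

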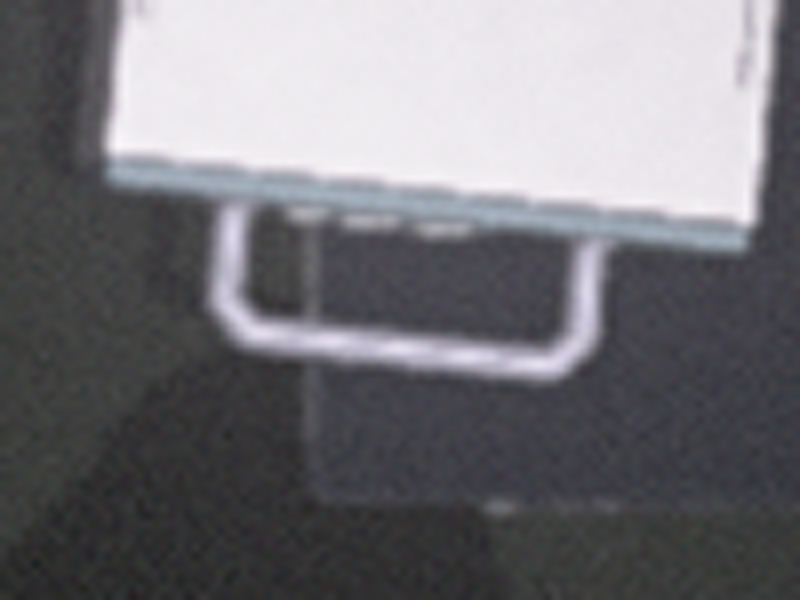

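The drawer front at px (420,205) lies against the cabinet with no gap, and the bystanders haven't moved. Handing in.

```bash
python3 -c "
from bench import arm
arm.job_done()"
```

```text
the job is handed in; nothing more can be done
```

The specimen rack is in the drawer and the drawer is pushed fully home. I handed the job in at about 29 s of the 59 s allowed.

- **Drawer out:** I pulled it by the handle to its hard stop, about 110 mm of travel since it started roughly 8 mm ajar. At the end the position stayed constant while the force rose to about 12 N.
- **Rack:** I carried it level by the grip bar. A picture above the drawer showed it about 3–4 mm off in y and 1 mm in x, so I corrected before lowering. I released it only after contact with the drawer floor showed.
- **Specimens:** the last top view before closing showed the rack flat with all four in their pockets. I could not see inside once the drawer was shut, but the push was slow and showed no jolt.
- **Drawer home:** it moved 118 mm to a hard stop, again with about 12 N and no further movement. The last pictures show the front against the cabinet with no gap.
- **Bystanders:** before-and-after top pictures show no change at the wash bottle, tub, jar or the dish on the cabinet. The gripper was clear of everything at hand-in.

Camera and robot positions disagreed by 1–3 mm in places. No check failed.

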